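# Clear the label dispenser's take-up spindle and press its knob home

## Task

The label dispenser on the shop counter is due for a new liner: slide the full reel of wound backing paper up off the front take-up spindle and put it in the shallow wooden tray. Then take the loose bar knob from the counter, fit it flat to flat on the D-shaped end of that spindle's shaft, push it fully home, and finish holding it pressed all the way down against the spring, so that the clutch stays open while I thread the liner. Leave the other things on the counter where they are.

Things in the scene. Friction and masses are not known exactly. Their poses are not given: they have to be found in the camera images.
- reel: The full take-up reel: cream backing paper wound on a cardboard core, 60 mm outside, 32 mm bore, 40 mm high, about 110 g. It stands upright round the take-up spindle on a platter 88 mm above the counter. Origin: centre of its underside; z up its axis. The shaft sticks out 24 mm above its top, so grip it across the outside, close below the top edge; it must rise 65 mm to clear the shaft.
- reel_center (a point): The middle of the reel: on its axis, 20 mm above its underside; axes as reel.
- dispenser: Fixed bench-top label dispenser: grey housing 280 (x) by 360 mm (y), deck 80 mm above the counter. Origin: centre of its underside, on the counter; x away from its front panel, z up. The supply spindle at x 35, y 85 mm carries a 116 mm white label roll and has its own knob, top at 165 mm: leave that. The other deck parts are no higher than 130 mm.
- spindle_top (a point): Centre of the upper end of the take-up spindle (round, 26 mm across), 131 mm above the counter, at x -75, y -95 mm of the dispenser; z up. It stands on a 70 mm platter whose top is 43 mm below this point. The spindle turns about its axis only stiffly (slip clutch, about 0.06 N m).
- shaft_seat (a point): On the take-up shaft's axis, at the flat shoulder (21 mm across) the knob's underside rests on when home: 138 mm above the counter while the shaft is up. x points level from the axis out through the flat of the D end, z up. The D end above the shoulder: 16 mm diameter, 14 mm long, flat 3 mm from the axis, tip bevelled 0.5 mm.
- takeup_shaft (a joint): How far the take-up shaft is pressed down, in m: 0 up, 0.006 fully down. A spring pushes it up, with about 5 N at 0 and 9 N fully down; it springs back when let go. With the knob resting on its tip the shaft gives way, and springs up into the bore once both line up.
- knob: The loose black bar knob, standing bore down on the counter: 52 mm long (x), 26 mm wide (y; parallel sides to grip), 30 mm high, painted metal, about 100 g. The pointed nose and a white line on top are towards +x, the blunt end towards -x. Origin: on the bore's axis at the underside (nose at x 27 mm, blunt end at x -25 mm); z up.
- knob_bore (a point): Mouth of the knob's D bore, at its origin, axes as knob. Bore 16 mm deep, 17 mm diameter, flat 3.5 mm from the axis on the nose side, round part of its mouth bevelled 1.3 mm. It goes on only with the knob's x along the x of shaft_seat (freely within 0.2 rad, up to 0.5 rad only by force); otherwise it stops on the shaft's tip, 14 mm above the shoulder.
- tray: Fixed shallow dark wooden tray for used reels, open on top: 160 mm (x) by 210 mm (y), 36 mm high, floor and walls 6 mm thick. Origin: centre of its underside on the counter.
- stopper: Bystander: a bottle stopper standing on its black cap, cork up; 30 mm wide, 36 mm high. Origin: centre of its underside.
- corkscrew: Bystander: a folding corkscrew, 110 mm long (x), 20 mm high.
- spare_roll: Bystander: a spare white label roll lying flat, 90 mm across, 40 mm high.
- pen: Bystander: a marker pen lying along its x, 140 mm long.
Things that resemble listed ones, but are neither listed nor needed, are in the scene too. Leave any green or yellow look-alike of the reel alone.

How it is judged:
On the way, in this order (a step that is already met when the one before it is completed fails the run):
1. the reel lies in the tray, let go and at rest (x of reel_center in the frame of tray between -0.065 and 0.065 m and y of reel_center in the frame of tray between -0.09 and 0.09 m and z of reel_center in the frame of tray between 0.01 and 0.05 m and linear speed of reel below 0.03 m/s and contact force between the fingers and reel below 0.1 N), for 0.2 s.
2. the knob sits home on the take-up shaft, flat to flat (x of knob in the frame of shaft_seat between -0.002 and 0.002 m and y of knob in the frame of shaft_seat between -0.002 and 0.002 m and z of knob in the frame of shaft_seat between -0.002 and 0.002 m and angle between the x axis of knob and the x axis of shaft_seat, either way round below 0.35 rad and angle between the z axis of knob and the z axis of shaft_seat, either way round below 0.12 rad), for 0.2 s.
At the end, for the whole second after the job is handed in: Reel at rest inside the tray and not touched; knob on the take-up shaft's shoulder within 2 mm, on its axis within 2 mm, flat to flat within 0.35 rad and upright; shaft held down at least 4.5 of its 6 mm with the fingers still on the knob, at rest (all of step 1 and all of step 2 and value of joint takeup_shaft above 0.0045 m and contact force between the fingers and knob above 2 N and linear speed of knob below 0.02 m/s); the arm keeps its last pose, push and grip.
It fails at once if another thing on the counter is pushed more than 40 mm or knocked over (distance of any of stopper, corkscrew, spare_roll, pen from where it was at the start of the episode above 0.04 m or angle between stopper's own z axis and vertical above 0.5 rad).
It also fails if it takes over 61 s, if anything falls off the work surface, if the arm or the gripper's body presses on something with over 40 N, if the wrist force passes 120 N, or if a joint passes its speed limit or range.

## Robot

A 7-joint arm with a two-finger parallel gripper is mounted at the origin on the work surface. World frame = base frame: x ahead of the robot, y to its left, z up, the work surface at z = 0. Lengths are in m, angles in rad, forces in N, time in s.
With the tool pointing down it reaches from about 0.35 to 0.9 m from the base axis. Payload 8.1 kg.
Tool frame: the origin (TCP) lies at the very end of the fingers, on their centre line; the grasp point (between the pads) lies 19 mm behind it; z points along the fingers, y is the direction in which the jaws open and shut (so a half turn about z gives the same grasp; the last joint's range is limited). The gripper opens to 92 mm and grips with 3 to 60 N. Pads are 19 mm wide; open, the fingers measure 130 mm over their backs; the gripper's body (75 mm by 190 mm) begins 47 mm behind the grasp point.
Start: joints at [-1.228, 0.434, 0.025, 1.573, -0.012, 1.134, -0.075], TCP at [0.27, 0.564, 0.227] pointing down, gripper open.
Joint ranges: [-2.62, 2.62], [-0.44, 2.09], [-1.27, 1.32], [0.08, 2.57], [-1.32, 4.46], [0.12, 2], [-2.74, 2.74]. Speed limits (rad/s): [2.22, 2.22, 3.01, 3.01, 3.14, 3.14, 3.14].

## Interface

Orientations are given as [roll, pitch, yaw] about the fixed x, y, z axes, in that order (R = Rz(yaw) Ry(pitch) Rx(roll)).
In Python, from station import * gives the robot as it stands.
- The arm moves only by the tool servo_tool, never from a script. Its arguments are lists of equal length, an entry for each row: "travel": the shift along the tool's x, y, z in cm, a list of three; "twist": the turn about the tool's z in degrees; "jaw": the opening, from -1 (shut) to 1 (fully open). In form: {"travel": [[dx, dy, dz], ...], "twist": [twist, ...], "jaw": [jaw, ...]}. A call has 1 to 10 rows; each row shifts and turns the pose as measured when the row begins, along the tool's axes as they then stand; what a row does not reach is not made up. A row lasts 1/10 s, in which the tool goes at most 50 mm and 8.59 degrees, less where a joint would pass 70% of its speed; a pose out of reach is approached as far as the arm can. A call is refused whole if a number of a shift passes 5 or a number of a turn 8.59, either way. A call with a gripper value outside its range is refused whole. The fingers move at their own pace and stop on an object; the grip force is fixed at half the most. Time passes only in rows, so rows that do not move let the fingers close. It gives the time, the measured TCP pose, the force and the opening at its end, in the units of the state.
- observe(): the state, without advancing time (a new reading comes with each control period).
- capture(name): name is "scene" or "top" or "wrist"; returns the picture (400x640x3 uint8, blue, green, red); there is no depth.
- camera_model(name): a dict with "camera_matrix" (3x3 intrinsics, pixels), "R" (3x3) and "t" (3): a world point X has camera coordinates R X + t. Camera axes: x right, y down, z forward; pixel columns grow to the right and rows downward; lengths in m; the calibration is good to about 2 mm. A picture is of the moment at which its call begins: read the wrist's pose just before it. camera_model takes no time and is no camera call; for the wrist camera it gives the pose at the moment of the call.
- finish_job(): hands the job in, once; it reports no verdict.
Trained networks look in the newest picture that a camera, given by its name, has taken for a name from the list of things; names that differ only in an ending like _2 or _b are one class to them, and where a whole thing is asked for, a point or a joint stands for the part that bears it (a point fixed in the world has none). Each returns a list of dicts, best first, with "confidence" (0 to 1); they miss things now and then, are a little off and sometimes report something else, mostly with a low value. They report only what shows in the picture. A call takes as long as a camera call. They do not tell look-alikes from the thing itself.
- look_for(label, camera): "box" ([left, top, right, bottom] in pixels, round what is visible of it).
The state is a dict: "time": time; "qpos": joint angles; "qvel": joint speeds; "joint_torque": joint torques, N m; "tool_pos": TCP position; "ee_rot": TCP orientation; "wrist_force": force on the tool from outside, world axes, zero at the start; "ft_torque": the same for the moment, N m; "finger_gap": finger opening in m.
Only numpy, scipy, OpenCV 4.12 (cv2) and the standard library are available. Lean on these libraries where they do the work, as an engineer would, in place of code of your own. Each camera call takes 0.05 s, during which the arm holds its last target.

## Working session

There is one attempt and no reset: what is moved stays moved. The work goes in short steps, Python scripts to look and compute and a tool call to move; the robot and the scene stay as the last step left them, time stands still between calls to the robot, and variables do not carry over. Pictures are saved under pics/ and viewed, and the job is handed in when it is done.

Besides the shell and the picture viewer there is one more tool, called after "Call:" by a JSON object that holds its "name" and its "arguments", one argument or row to a line. servo_tool: Moves the arm, as the interface text tells. Its arguments: {"type":"object","properties":{"travel":{"type":"array"},"twist":{"type":"array"},"jaw":{"type":"array"}},"required":["travel","twist","jaw"]}

```bash
ls; mkdir -p pics
python3 - <<'E'
from station import *
import cv2
s=observe(); print(s)
for n in ["scene","top","wrist"]:
    im=capture(n); cv2.imwrite(f"pics/{n}0.png",im)
    m=camera_model(n); print(n,m)
    for l in ["reel","knob","tray","dispenser","stopper","corkscrew","spare_roll","pen"]:
        if n!="wrist" and l in("reel","knob","tray","dispenser"):
            print(l,[( [int(v) for v in d['box']],round(d['confidence'],2)) for d in look_for(l,n)])
print(observe()['time'])
E
```

```text
pics
{'time': 0.0, 'qpos': array([-1.2276368 ,  0.4352517 ,  0.02496867,  1.57408862, -0.01161213,
        1.13399351, -0.07509845]), 'qvel': array([-1.14112147e-05,  1.42759621e-04, -1.33900596e-03, -6.93052338e-05,
       -1.32708289e-03, -9.10588844e-04,  5.54683957e-04]), 'joint_torque': array([-3.54185613e-04, -6.67838573e+01,  9.84919667e-01, -3.14473557e+01,
       -6.05607172e-02,  4.25156776e-02,  1.57961535e-04]), 'tool_pos': array([0.26929103, 0.56344673, 0.22593035]), 'ee_rot': array([-3.14000210e+00,  1.32613322e-04,  2.69576382e+00]), 'wrist_force': array([ 0.31164814, -0.09524702,  0.49408285]), 'ft_torque': array([ 0.01781575, -0.01781008,  0.02213109]), 'finger_gap': 0.09172423142275139}
scene {'camera_matrix': array([[465.56904005,   0.        , 317.84614679],
       [  0.        , 465.56904005, 201.53599161],
       [  0.        ,   0.        ,   1.        ]]), 'R': array([[ 0.85599288,  0.51665003, -0.01868006],
       [ 0.30277077, -0.53026774, -0.79192549],
       [-0.41905376,  0.6722268 , -0.61033194]]), 't': array([-0.43437822, -0.12826829,  1.29720561])}
ree
[... 546 characters left out ...]
0.10254089,  0.55440136,  0.94891257])}
reel [([224, 249, 252, 282], 0.91), ([210, 168, 242, 205], 0.82), ([303, 187, 329, 217], 0.62), ([369, 247, 394, 261], 0.21)]
knob [([369, 243, 391, 264], 0.79)]
tray [([408, 172, 515, 255], 0.59)]
dispenser [([83, 78, 286, 228], 0.97)]
wrist {'camera_matrix': array([[328.61274342,   0.        , 319.9539623 ],
       [  0.        , 328.61274342, 198.84104897],
       [  0.        ,   0.        ,   1.        ]]), 'R': array([[ 4.30074931e-01,  9.02792883e-01, -7.50582751e-04],
       [ 8.58975570e-01, -4.08944966e-01,  3.08098986e-01],
       [ 2.77842625e-01, -1.33150383e-01, -9.51354010e-01]]), 't': array([-0.62502977, -0.03754502,  0.39204122])}
0.55
```

View pics/scene0.png

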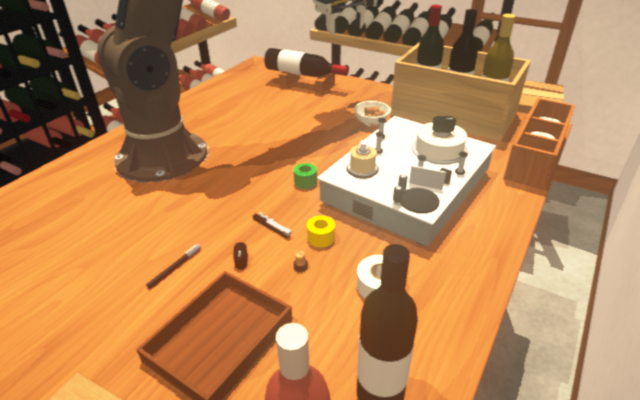

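View pics/top0.png

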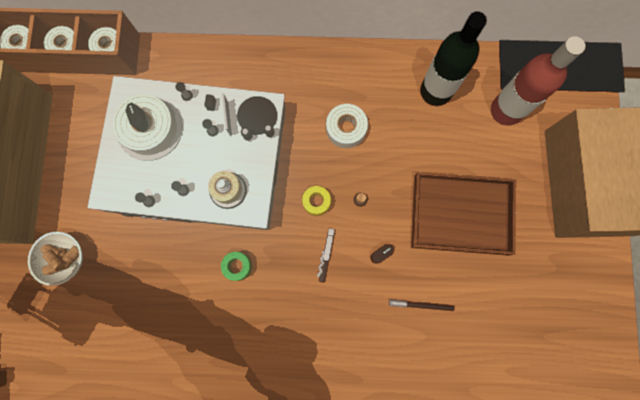

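View pics/wrist0.png

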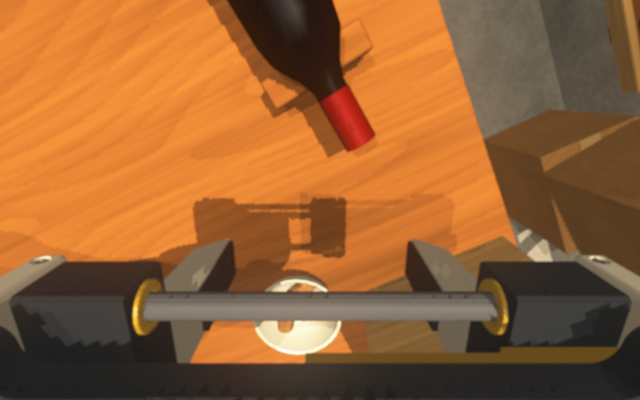

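Run:
```python
import cv2
t=cv2.imread('pics/top0.png');s=cv2.imread('pics/scene0.png')
cv2.imwrite('pics/ctop.png',cv2.resize(t[150:300,200:400],None,fx=4,fy=4,interpolation=3))
cv2.imwrite('pics/cscene.png',cv2.resize(s[130:280,220:420],None,fx=4,fy=4,interpolation=3))
```

```text
(no output)
```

View pics/ctop.png

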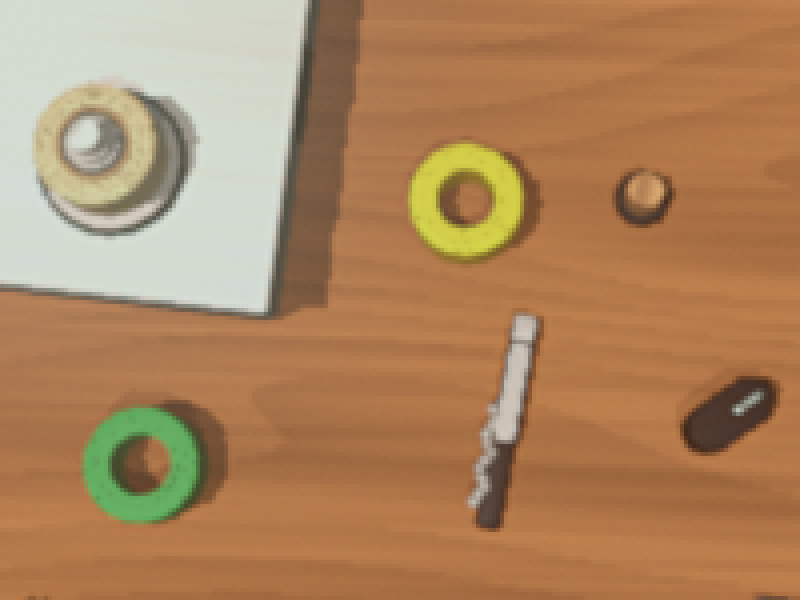

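View pics/cscene.png

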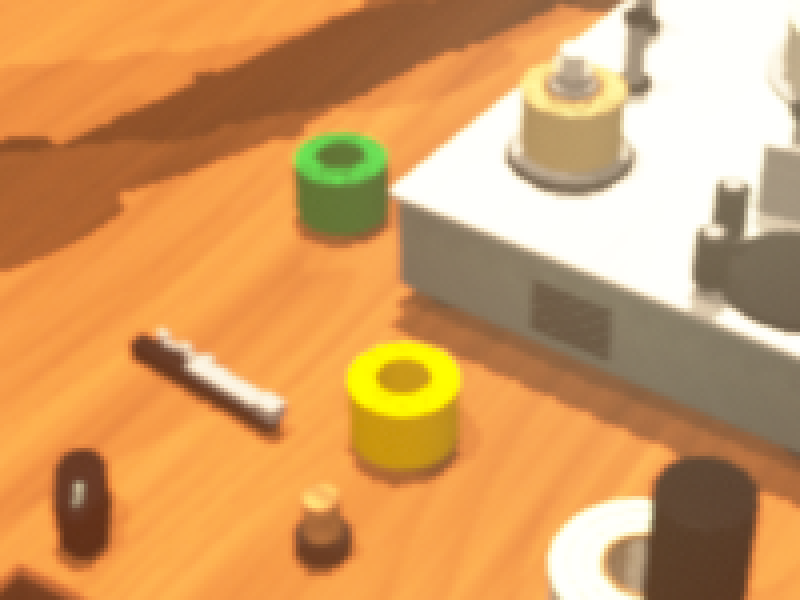

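Reel candidates in the top picture are the cream reel on the spindle at (226,187), green at (236,266), yellow at (316,200), the spare roll at (347,125) and the supply roll at (142,126). I choose the cream one: it is on the front spindle with the bare shaft showing, and the crop confirms it. Knob candidates are the loose black one at (382,253) and the supply spindle's knob at (136,118). I choose the loose one, whose white line points up-right.

Next I compute positions.

```bash
cat > h.py <<'E'
from station import *
import numpy as np, cv2
from scipy.optimize import least_squares
def ray(m,u,v):
    d=m['R'].T@np.linalg.inv(m['camera_matrix'])@np.array([u,v,1.]); return -m['R'].T@m['t'],d
def atz(m,u,v,z):
    c,d=ray(m,u,v); return c+d*(z-c[2])/d[2]
def proj(m,X):
    X=np.atleast_2d(X); c=X@m['R'].T+m['t']; p=c@m['camera_matrix'].T; return p[:,:2]/p[:,2:]
def circ(x,y,z,r,n=60):
    a=np.linspace(0,2*np.pi,n); return np.c_[x+r*np.cos(a),y+r*np.sin(a),0*a+z]
def tool(s=None):
    s=s or observe(); return s['tool_pos'],s['ee_rot']
def Rt(rpy):
    from scipy.spatial.transform import Rotation as R
    return R.from_euler('xyz',rpy).as_matrix()
def delta(target,yaw=None):
    p,r=tool(); print('pose',np.round(p,4),'rpy',np.round(r,4)); print('shift cm in tool axes',np.round(Rt(r).T@(np.array(target)-p)*100,2))
    if yaw is not None:
        d=np.degrees(-(yaw-r[2])); print('twist deg',(d+180)%360-180)
E
python3 - <<'E'
from h import *
t=camera_model('top');s=camera_model('scene')
print('reel top',atz(t,200+95/4,150+147/4,.128), atz(s,220+575/4,130+88/4,.128))
print('shaft tip',atz(t,200+90/4,150+135/4,.152), atz(s,220+572/4,130+50/4,.152))
print('knob',atz(t,200+728/4,150+415/4,.03),atz(s,220+82/4,130+475/4,.03))
print('line',atz(t,200+735/4,150+411/4,.03),atz(t,200+760/4,150+393/4,.03))
for c in [(414,174),(515,178),(514,254),(412,250)]: print('tray',atz(t,*c,.036))
for c in [(114,76),(284,93),(268,228),(89,209)]: print('disp',atz(t,*c,.08))
print('stop',atz(t,361,199,.02),'cork',atz(t,327,255,.02),'yel',atz(t,316,200,.03))
im=cv2.imread('pics/top0.png');x=atz(t,200+95/4,150+147/4,.128)
E
```

```text
reel top [0.56273923 0.10470329 0.128     ] [0.56923858 0.1025464  0.128     ]
shaft tip [0.56379283 0.10207364 0.152     ] [0.56643654 0.10221291 0.152     ]
knob [ 0.44898226 -0.2115295   0.03      ] [ 0.45110098 -0.21049775  0.03      ]
line [ 0.45115436 -0.21514758  0.03      ] [ 0.46085114 -0.22807906  0.03      ]
tray [ 0.61916388 -0.27739052  0.036     ]
tray [ 0.6164067  -0.49118147  0.036     ]
tray [ 0.4558333  -0.48294846  0.036     ]
tray [ 0.45810544 -0.27274951  0.036     ]
disp [0.80320154 0.36210279 0.08      ]
disp [0.77511045 0.00192372 0.08      ]
disp [0.49070259 0.02178667 0.08      ]
disp [0.51888573 0.38344502 0.08      ]
stop [ 0.56491983 -0.16685144  0.02      ] cork [ 0.44368734 -0.0973745   0.02      ] yel [ 0.55837842 -0.07088849  0.03      ]
```

```bash
cat >> h.py <<'E'
def plan(target,yaw=None,step=4.0,jaw=1):
    p,r=tool(); p=p.copy(); T=np.array(target); y=r[2]
    tw=0 if yaw is None else ((np.degrees(y-yaw)+180)%360-180)
    n=int(max(np.ceil(np.linalg.norm(T-p)*100/step),np.ceil(abs(tw)/8.5),1))
    rows=[];tws=[]
    for i in range(n):
        d=(T-p)/n if False else (T-p)/(n-i)
        cy,sy=np.cos(y),np.sin(y)
        l=np.array([cy*d[0]+sy*d[1], sy*d[0]-cy*d[1], -d[2]])*100
        rows.append([round(float(v),1) for v in l]); tws.append(round(tw/n,1)); p=p+d; y-=np.radians(tw/n)
    print('from',np.round(tool()[0],4),'yaw',round(r[2],3),'n',n); print(rows); print(tws)
E
python3 -c "
from h import *
plan([.565,.103,.225],1.49)"
```

```text
from [0.2695 0.5639 0.2268] yaw 2.696 n 14
[[-3.3, -2.1, 0.0], [-3.5, -1.8, 0.0], [-3.6, -1.5, 0.0], [-3.7, -1.1, 0.0], [-3.8, -0.8, 0.0], [-3.9, -0.5, 0.0], [-3.9, -0.1, 0.0], [-3.9, 0.2, 0.0], [-3.9, 0.5, 0.0], [-3.8, 0.9, 0.0], [-3.7, 1.2, 0.0], [-3.6, 1.5, 0.0], [-3.5, 1.8, 0.0], [-3.3, 2.1, 0.0]]
[np.float64(4.9), np.float64(4.9), np.float64(4.9), np.float64(4.9), np.float64(4.9), np.float64(4.9), np.float64(4.9), np.float64(4.9), np.float64(4.9), np.float64(4.9), np.float64(4.9), np.float64(4.9), np.float64(4.9), np.float64(4.9)]
```

Call:
{"name": "servo_tool", "arguments": {
  "travel": [
    [-3.3,-2.1,0],
    [-3.5,-1.8,0],
    [-3.6,-1.5,0],
    [-3.7,-1.1,0],
    [-3.8,-0.8,0],
    [-3.9,-0.5,0],
    [-3.9,-0.1,0],
    [-3.9,0.2,0],
    [-3.9,0.5,0],
    [-3.8,0.9,0]
  ],
  "twist": [4.9,4.9,4.9,4.9,4.9,4.9,4.9,4.9,4.9,4.9],
  "jaw": [1,1,1,1,1,1,1,1,1,1]
}}

```text
time: 1.55
tool_pos: [0.4808, 0.2282, 0.2262]
ee_rot: [3.14, -0.006, 1.82]
wrist_force: [0.5, 0.3, -0.0]
finger_gap: 0.0917
```

```bash
sed -i 's/tws.append(round(tw\/n,1))/tws.append(round(float(tw)\/n,1))/' h.py; python3 -c "
from h import *
plan([.565,.103,.225],1.49)"
```

```text
from [0.4808 0.2282 0.2262] yaw 1.82 n 4
[[-3.6, 1.3, 0.0], [-3.4, 1.6, 0.0], [-3.3, 1.8, 0.0], [-3.1, 2.1, 0.0]]
[4.7, 4.7, 4.7, 4.7]
```

Call:
{"name": "servo_tool", "arguments": {
  "travel": [
    [-3.6,1.3,0],
    [-3.4,1.6,0],
    [-3.3,1.8,0],
    [-3.1,2.1,0],
    [0,0,0]
  ],
  "twist": [4.7,4.7,4.7,4.7,0],
  "jaw": [1,1,1,1,1]
}}

```text
time: 2.05
tool_pos: [0.5704, 0.0912, 0.227]
ee_rot: [3.138, -0.005, 1.468]
wrist_force: [0.7, -0.4, 0.4]
finger_gap: 0.0918
```

```bash
python3 -c "
from h import *
m=camera_model('wrist');im=capture('wrist')
p=proj(m,circ(.565,.103,.128,.03));
for q in p: cv2.circle(im,tuple(int(v) for v in q),1,(0,0,255),-1)
q=proj(m,[.565,.103,.152])[0];cv2.circle(im,tuple(int(v) for v in q),2,(255,0,0),-1)
cv2.imwrite('pics/w1.png',im); plan([.565,.103,.225],1.49)"
```

```text
from [0.5692 0.094  0.2267] yaw 1.473 n 1
[[0.9, -0.5, 0.2]]
[-1.0]
```

View pics/w1.png

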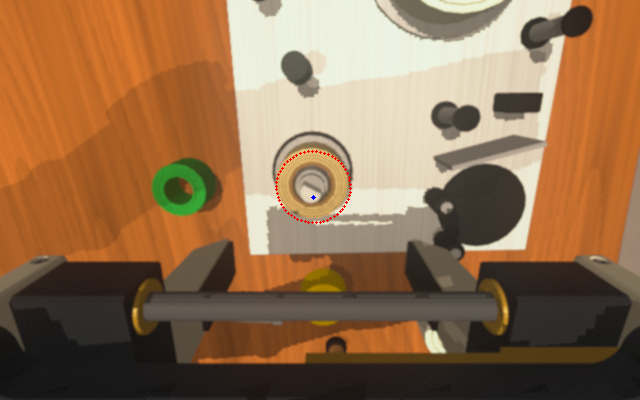

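```bash
python3 -c "
import cv2
im=cv2.imread('pics/w1.png');cv2.imwrite('pics/w1c.png',cv2.resize(im[125:235,260:370],None,fx=5,fy=5,interpolation=3))"
```

```text
(no output)
```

View pics/w1c.png

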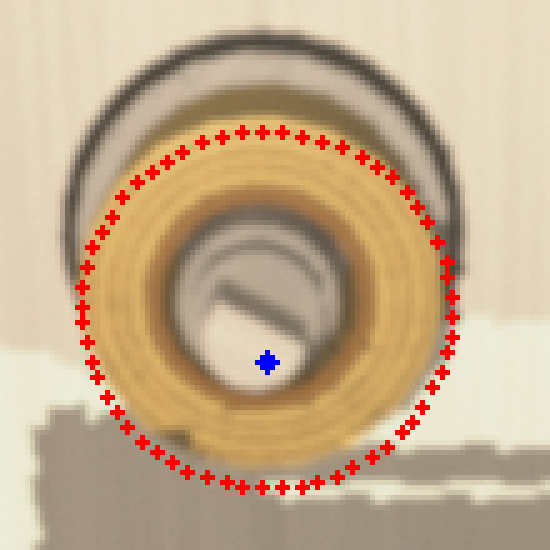

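```bash
python3 -c "
from h import *
m=camera_model('wrist')
print(atz(m,260+262/5,125+290/5,.128),atz(m,260+262/5,125+300/5,.128))
a=atz(m,260+215/5,125+285/5,.152);b=atz(m,260+315/5,125+340/5,.152);print(a,b,np.linalg.norm(b-a))
d=(b-a);print('flat normal yaw',np.arctan2(d[0],-d[1]),np.arctan2(-d[0],d[1]))
print(atz(m,260+262/5,125+340/5,.152), atz(m,260+300/5,125+220/5,.152))
plan([.563,.104,.099],1.49)"
```

```text
[0.5631421 0.1103383 0.128    ] [0.56296885 0.10867685 0.128     ]
[0.5575134  0.11803171 0.152     ] [0.57126797 0.10826091 0.152     ] 0.016871770824321276
flat normal yaw 0.953146558614577 -2.1884460949752165
[0.56347846 0.10902388 0.152     ] [0.57081177 0.12646248 0.152     ]
from [0.5692 0.094  0.2267] yaw 1.473 n 4
[[0.2, -0.2, 3.2], [0.2, -0.2, 3.2], [0.2, -0.2, 3.2], [0.2, -0.2, 3.2]]
[-0.2, -0.2, -0.2, -0.2]
```

Call:
{"name": "servo_tool", "arguments": {
  "travel": [
    [0.6,-0.3,1],
    [0.4,-0.1,1],
    [0,0,0],
    [0,0,0]
  ],
  "twist": [-1,0,0,0],
  "jaw": [1,1,1,1]
}}

```text
time: 2.5
tool_pos: [0.5635, 0.11, 0.2041]
ee_rot: [-3.141, -0.008, 1.5]
wrist_force: [1.2, 0.2, -0.2]
finger_gap: 0.0918
```

```bash
python3 -c "
from h import *
m=camera_model('wrist');im=capture('wrist')
np.save('m2.npy',m,allow_pickle=True)
print(look_for('reel','wrist')[:2])
for q in proj(m,circ(.564,.107,.128,.03)): cv2.circle(im,tuple(int(v) for v in q),0,(0,0,255),-1)
u,v=[int(a) for a in proj(m,[.564,.107,.128])[0]];print(u,v)
cv2.imwrite('pics/w2.png',im);cv2.imwrite('pics/w2c.png',cv2.resize(im[v-60:v+60,u-60:u+60],None,fx=5,fy=5,interpolation=3)); print(tool())"
```

```text
[{'box': [284.3, 170.4, 364.5, 248.7], 'confidence': 0.96}, {'box': [299.7, 319.6, 353.7, 351.8], 'confidence': 0.88}]
323 214
(array([0.56373402, 0.10978647, 0.20438857]), array([ 3.14152469, -0.00858062,  1.49921784]))
```

View pics/w2c.png

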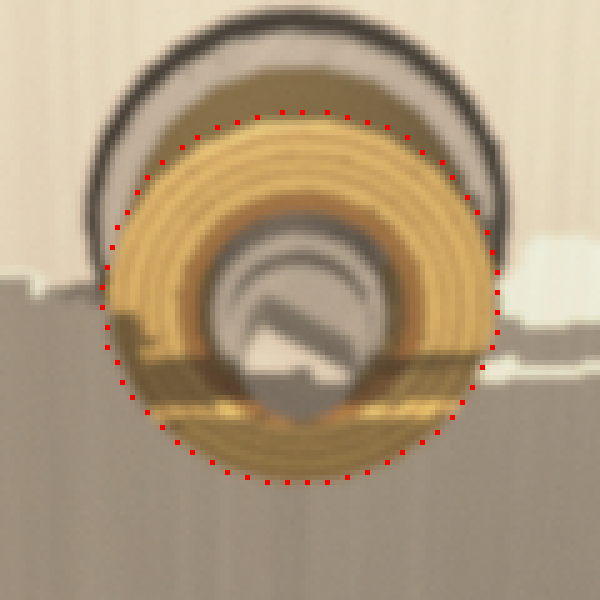

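The reel fits (0.564, 0.107). I descend over it.

Call:
{"name": "servo_tool", "arguments": {
  "travel": [
    [-0.3,0,3],
    [0,0,3],
    [0,0,3],
    [0,0,1.4],
    [0,0,0]
  ],
  "twist": [0,0,0,0,0],
  "jaw": [1,1,1,1,1]
}}

```text
time: 3.1
tool_pos: [0.5661, 0.1092, 0.0998]
ee_rot: [3.135, -0.011, 1.502]
wrist_force: [-0.2, 0.8, 0.7]
finger_gap: 0.0914
```

```bash
python3 -c "
from h import *
plan([.564,.107,.099])"
```

```text
from [0.5661 0.1092 0.0998] yaw 1.502 n 1
[[-0.2, -0.2, 0.1]]
[0.0]
```

Call:
{"name": "servo_tool", "arguments": {
  "travel": [
    [-0.2,-0.2,0],
    [0,0,0],
    [0,0,0],
    [0,0,0],
    [0,0,0],
    [0,0,0],
    [0,0,0]
  ],
  "twist": [0,0,0,0,0,0,0],
  "jaw": [1,-1,-1,-1,-1,-1,-1]
}}

```text
time: 3.8
tool_pos: [0.5662, 0.1078, 0.1042]
ee_rot: [3.129, -0.013, 1.502]
wrist_force: [1.0, -0.3, -1.5]
finger_gap: 0.0597
```

Call:
{"name": "servo_tool", "arguments": {
  "travel": [
    [0,0,-1.5],
    [0,0,-2.5],
    [0,0,-2.5],
    [0,0,-2.5],
    [0,0,-2],
    [0,0,0]
  ],
  "twist": [0,0,0,0,0,0],
  "jaw": [-1,-1,-1,-1,-1,-1]
}}

```text
time: 4.4
tool_pos: [0.5631, 0.106, 0.2163]
ee_rot: [3.134, -0.011, 1.502]
wrist_force: [0.0, 0.7, -0.8]
finger_gap: 0.0598
```

```bash
python3 -c "
from h import *
im=capture('scene');cv2.imwrite('pics/s2.png',im); im=capture('top');cv2.imwrite('pics/t2.png',im);
cv2.imwrite('pics/s2c.png',cv2.resize(im[80:300,150:450],None,fx=2,fy=2))
plan([.5375,-.381,.23])"
```

```text
from [0.5616 0.1059 0.2137] yaw 1.502 n 13
[[-3.7, 0.1, -0.1], [-3.7, 0.1, -0.1], [-3.7, 0.1, -0.1], [-3.7, 0.1, -0.1], [-3.7, 0.1, -0.1], [-3.7, 0.1, -0.1], [-3.7, 0.1, -0.1], [-3.7, 0.1, -0.1], [-3.7, 0.1, -0.1], [-3.7, 0.1, -0.1], [-3.7, 0.1, -0.1], [-3.7, 0.1, -0.1], [-3.7, 0.1, -0.1]]
[0.0, 0.0, 0.0, 0.0, 0.0, 0.0, 0.0, 0.0, 0.0, 0.0, 0.0, 0.0, 0.0]
```

View pics/s2.png

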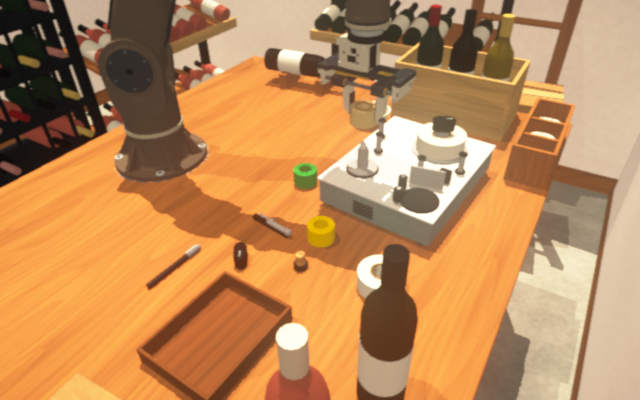

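Call:
{"name": "servo_tool", "arguments": {
  "travel": [
    [-3,0,0],
    [-4,0.1,0],
    [-4,0.1,0],
    [-4,0.1,0],
    [-4,0.1,0],
    [-4,0.1,0],
    [-4,0.1,0],
    [-4,0.1,0],
    [-4,0.1,0],
    [-4,0.1,0]
  ],
  "twist": [0,0,0,0,0,0,0,0,0,0],
  "jaw": [-1,-1,-1,-1,-1,-1,-1,-1,-1,-1]
}}

```text
time: 5.5
tool_pos: [0.5389, -0.2865, 0.1924]
ee_rot: [-3.123, -0.014, 1.518]
wrist_force: [1.6, -1.0, -0.8]
finger_gap: 0.0602
```

```bash
python3 -c "
from h import *
plan([.5375,-.375,.12])"
```

```text
from [ 0.5389 -0.2865  0.1924] yaw 1.518 n 3
[[-2.9, 0.1, 2.4], [-2.9, 0.1, 2.4], [-2.9, 0.1, 2.4]]
[0.0, 0.0, 0.0]
```

Call:
{"name": "servo_tool", "arguments": {
  "travel": [
    [-3,0.1,1.5],
    [-3,0.1,2.5],
    [-2,0,3],
    [-0.5,0,3],
    [0,0,2.5],
    [0,0,0]
  ],
  "twist": [0,0,0,0,0,0],
  "jaw": [-1,-1,-1,-1,-1,-1]
}}

```text
time: 6.1
tool_pos: [0.525, -0.3801, 0.0519]
ee_rot: [-3.111, -0.014, 1.506]
wrist_force: [0.2, 0.5, -1.4]
finger_gap: 0.0597
```

```bash
python3 -c "
from h import *
im=capture('top');cv2.imwrite('pics/t3.png',im); 
plan([.5375,-.381,.024])"
```

```text
from [ 0.5258 -0.3807  0.0536] yaw 1.507 n 1
[[0.0, 1.2, 3.0]]
[0.0]
```

View pics/t3.png

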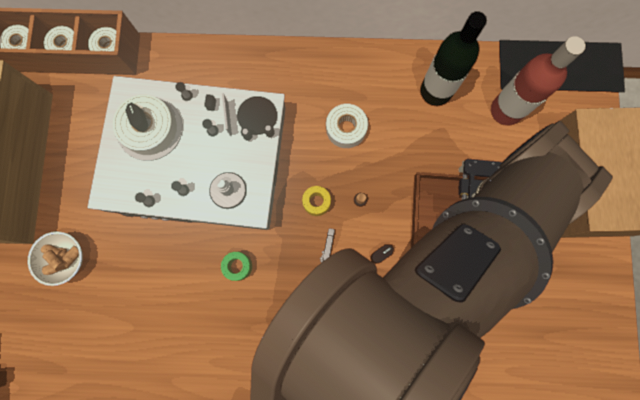

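Call:
{"name": "servo_tool", "arguments": {
  "travel": [
    [0,1.0,0.7],
    [0,0.2,1],
    [0,0,0.8],
    [0,0,0.4],
    [0,0,0]
  ],
  "twist": [0,0,0,0,0],
  "jaw": [-1,-1,-1,-1,-1]
}}

```text
time: 6.65
tool_pos: [0.5411, -0.3806, 0.0251]
ee_rot: [-3.117, -0.011, 1.51]
wrist_force: [-0.2, 0.3, -1.2]
finger_gap: 0.0601
```

Call:
{"name": "servo_tool", "arguments": {
  "travel": [
    [0,-0.2,0.3],
    [0,0,0],
    [0,0,0],
    [0,0,0],
    [0,0,0],
    [0,0,-1],
    [0,0,-2],
    [0,0,-3],
    [0,0,-4],
    [0,0,-4]
  ],
  "twist": [0,0,0,0,0,0,0,0,0,0],
  "jaw": [-1,0.5,0.5,0.5,0.5,0.5,0.5,0.5,0.5,0.5]
}}

```text
time: 7.65
tool_pos: [0.5393, -0.3808, 0.165]
ee_rot: [-3.11, -0.015, 1.508]
wrist_force: [0.5, -0.6, 0.5]
finger_gap: 0.0687
```

```bash
python3 -c "
from h import *
m=camera_model('wrist');im=capture('wrist');cv2.imwrite('pics/w4.png',im)
im=capture('scene');cv2.imwrite('pics/s4.png',im); 
print(look_for('reel','scene'),tool())"
```

```text
[{'box': [201.8, 308.7, 235.0, 349.0], 'confidence': 0.92}, {'box': [319.7, 116.7, 494.1, 247.8], 'confidence': 0.75}, {'box': [290.1, 164.7, 318.7, 188.1], 'confidence': 0.72}, {'box': [307.3, 214.3, 334.7, 245.9], 'confidence': 0.64}] (array([ 0.54117929, -0.38239956,  0.16707506]), array([-3.11609456, -0.01148649,  1.50848873]))
```

View pics/w4.png

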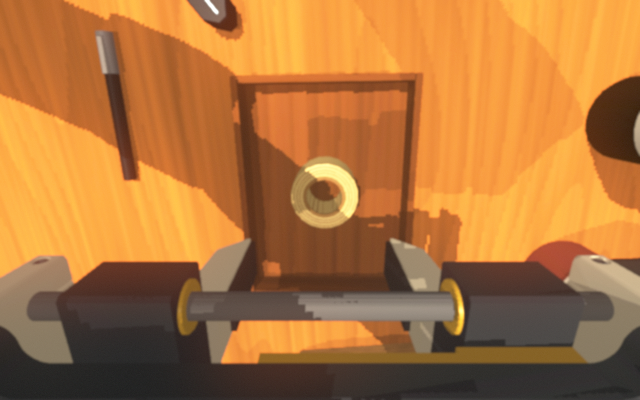

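View pics/s4.png

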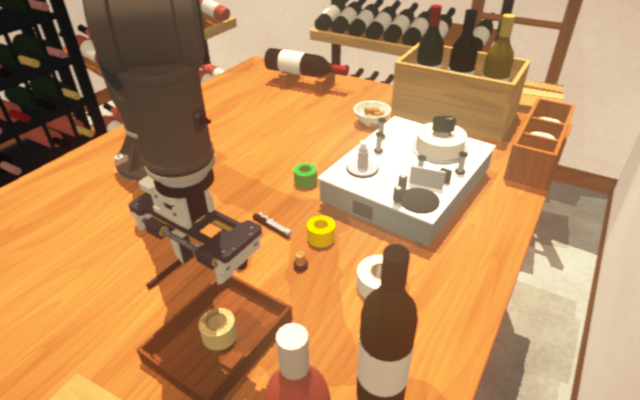

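```bash
python3 -c "
from h import *
print(observe()['qpos'])
t=camera_model('top');print(atz(t,390,302,.01),atz(t,454,308,.01))
plan([.4495,-.211,.17],-0.93,jaw=0)"
```

```text
[ 0.2144846   0.59650369  0.51361779  1.5466618  -0.30807548  1.10902756
  0.73765443]
[ 0.35052494 -0.23132393  0.01      ] [ 0.34213317 -0.36433093  0.01      ]
from [ 0.5412 -0.3824  0.1671] yaw 1.508 n 17
[[1.0, -0.6, -0.0], [0.9, -0.7, -0.0], [0.8, -0.9, -0.0], [0.6, -1.0, -0.0], [0.5, -1.0, -0.0], [0.3, -1.1, -0.0], [0.2, -1.1, -0.0], [0.0, -1.1, -0.0], [-0.1, -1.1, -0.0], [-0.3, -1.1, -0.0], [-0.5, -1.0, -0.0], [-0.6, -1.0, -0.0], [-0.7, -0.9, -0.0], [-0.9, -0.8, -0.0], [-1.0, -0.6, -0.0], [-1.0, -0.5, -0.0], [-1.1, -0.3, -0.0]]
[8.2, 8.2, 8.2, 8.2, 8.2, 8.2, 8.2, 8.2, 8.2, 8.2, 8.2, 8.2, 8.2, 8.2, 8.2, 8.2, 8.2]
```

Call:
{"name": "servo_tool", "arguments": {
  "travel": [
    [1.0,-0.6,0],
    [0.9,-0.7,0],
    [0.8,-0.9,0],
    [0.6,-1.0,0],
    [0.5,-1.0,0],
    [0.3,-1.1,0],
    [0.2,-1.1,0],
    [0,-1.1,0],
    [-0.1,-1.1,0],
    [-0.3,-1.1,0]
  ],
  "twist": [8.2,8.2,8.2,8.2,8.2,8.2,8.2,8.2,8.2,8.2],
  "jaw": [0,0,0,0,0,0,0,0,0,0]
}}

```text
time: 8.8
tool_pos: [0.4834, -0.2754, 0.1659]
ee_rot: [-3.123, 0.031, 0.019]
wrist_force: [-0.6, 0.0, -0.9]
finger_gap: 0.0461
```

```bash
python3 -c "
from h import *
print(observe()['qpos'])
plan([.4495,-.211,.17],-0.93,jaw=0)"
```

```text
[-0.21961479  0.54524095  0.9568887   1.83824978 -0.49976566  1.06438229
 -0.61483013]
from [ 0.4834 -0.2754  0.1659] yaw 0.019 n 7
[[-0.5, -0.9, -0.1], [-0.6, -0.9, -0.1], [-0.7, -0.8, -0.1], [-0.8, -0.7, -0.1], [-0.9, -0.6, -0.1], [-0.9, -0.4, -0.1], [-1.0, -0.3, -0.1]]
[7.8, 7.8, 7.8, 7.8, 7.8, 7.8, 7.8]
```

Call:
{"name": "servo_tool", "arguments": {
  "travel": [
    [-0.5,-0.9,0],
    [-0.6,-0.9,0],
    [-0.7,-0.8,0]
  ],
  "twist": [7.8,7.8,7.8],
  "jaw": [0,0,0]
}}

```text
time: 9.1
tool_pos: [0.4666, -0.2447, 0.1655]
ee_rot: [-3.137, 0.04, -0.408]
wrist_force: [-0.1, -0.4, -0.0]
finger_gap: 0.0458
```

```bash
python3 -c "
from h import *
print(observe()['qpos'])
plan([.4495,-.211,.17],-0.93,jaw=0)"
```

```text
[-0.35697225  0.55839566  1.10322063  1.91093209 -0.56086757  1.07377042
 -0.98999546]
from [ 0.4666 -0.2447  0.1655] yaw -0.408 n 4
[[-0.7, -0.6, -0.1], [-0.8, -0.5, -0.1], [-0.9, -0.4, -0.1], [-0.9, -0.3, -0.1]]
[7.5, 7.5, 7.5, 7.5]
```

```bash
python3 -c "
from h import *
plan([.4495,-.211,.16],2.21,jaw=0)"
```

```text
from [ 0.4666 -0.2447  0.1655] yaw -0.408 n 18
[[-0.2, -0.1, 0.0], [-0.1, -0.2, 0.0], [-0.1, -0.2, 0.0], [-0.1, -0.2, 0.0], [-0.1, -0.2, 0.0], [-0.0, -0.2, 0.0], [-0.0, -0.2, 0.0], [0.0, -0.2, 0.0], [0.1, -0.2, 0.0], [0.1, -0.2, 0.0], [0.1, -0.2, 0.0], [0.1, -0.2, 0.0], [0.2, -0.1, 0.0], [0.2, -0.1, 0.0], [0.2, -0.1, 0.0], [0.2, -0.1, 0.0], [0.2, -0.0, 0.0], [0.2, 0.0, 0.0]]
[-8.3, -8.3, -8.3, -8.3, -8.3, -8.3, -8.3, -8.3, -8.3, -8.3, -8.3, -8.3, -8.3, -8.3, -8.3, -8.3, -8.3, -8.3]
```

Call:
{"name": "servo_tool", "arguments": {
  "travel": [
    [-0.2,-0.1,0],
    [-0.1,-0.2,0],
    [-0.1,-0.2,0],
    [-0.1,-0.2,0],
    [-0.1,-0.2,0],
    [0,-0.2,0],
    [0,-0.2,0],
    [0,-0.2,0],
    [0.1,-0.2,0],
    [0.1,-0.2,0]
  ],
  "twist": [-8.3,-8.3,-8.3,-8.3,-8.3,-8.3,-8.3,-8.3,-8.3,-8.3],
  "jaw": [0,0,0,0,0,0,0,0,0,0]
}}

```text
time: 10.1
tool_pos: [0.4509, -0.2191, 0.1609]
ee_rot: [-3.088, 0.001, 1.081]
wrist_force: [-0.5, -0.4, -0.2]
finger_gap: 0.0459
```

```bash
python3 -c "
from h import *
print(observe()['qpos'])
plan([.4495,-.211,.16],2.21,jaw=0)"
```

```text
[-0.16565111  0.38611633  0.68915068  1.94918143 -0.29398248  0.96405306
  0.18005382]
from [ 0.4509 -0.2191  0.1609] yaw 1.081 n 8
[[0.1, -0.1, 0.0], [0.1, -0.1, 0.0], [0.1, -0.0, 0.0], [0.1, -0.0, 0.0], [0.1, -0.0, 0.0], [0.1, 0.0, 0.0], [0.1, 0.0, 0.0], [0.1, 0.0, 0.0]]
[-8.1, -8.1, -8.1, -8.1, -8.1, -8.1, -8.1, -8.1]
```

Call:
{"name": "servo_tool", "arguments": {
  "travel": [
    [0.1,-0.1,0],
    [0.1,-0.1,0],
    [0.1,0,0],
    [0.1,0,0],
    [0.1,0,0],
    [0.1,0,0],
    [0.1,0,0],
    [0,0,0],
    [0,0,0],
    [0,0,0]
  ],
  "twist": [-8.1,-8.1,-8.1,-8.1,-8.1,-8.1,-8.1,-8.1,0,0],
  "jaw": [0,0,0,0,0,0,0,0,0,0]
}}

```text
time: 11.1
tool_pos: [0.4433, -0.2086, 0.1569]
ee_rot: [-3.115, -0.059, 2.257]
wrist_force: [-0.2, -0.5, 0.8]
finger_gap: 0.0459
```

```bash
python3 -c "
from h import *
print(observe()['qpos'])
m=camera_model('wrist');im=capture('wrist');np.save('mk.npy',m,allow_pickle=True)
print([ (d['box'],d['confidence']) for d in look_for('knob','wrist')])
cv2.imwrite('pics/w5.png',im);p,r=tool();print(p,r,'tool z',Rt(r)[:,2])"
```

```text
[ 0.03325859  0.34009725  0.39192101  1.95481091 -0.16165566  0.94215904
  1.19627178]
[([314.4, 173.1, 340.6, 237.0], 0.69)]
[ 0.44345188 -0.20867947  0.15702508] [-3.11449004 -0.05850631  2.25823741] tool z [-0.05803535  0.02797935 -0.99792237]
```

View pics/w5.png

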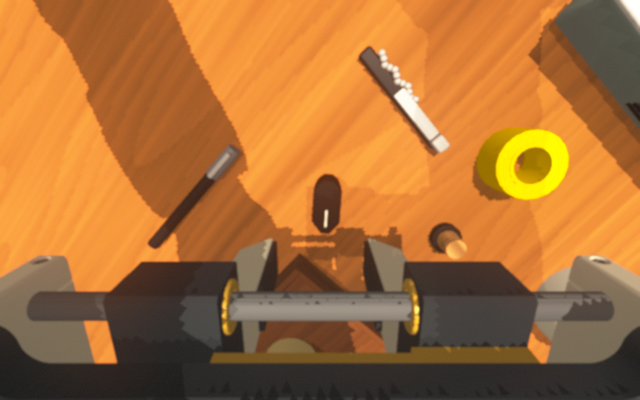

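Call:
{"name": "servo_tool", "arguments": {
  "travel": [
    [0,0,0],
    [0,0,0],
    [0,0,0],
    [0,0,0],
    [0,0,0]
  ],
  "twist": [0,0,0,0,0],
  "jaw": [0,0,0,0,0]
}}

```text
time: 11.7
tool_pos: [0.4435, -0.2084, 0.1569]
ee_rot: [-3.114, -0.058, 2.253]
wrist_force: [-0.4, -0.1, -0.0]
finger_gap: 0.046
```

```bash
python3 -c "
from h import *
def tz():
    p,r=tool(); print(np.round(p,4),np.round(r,4),'tool z',np.round(Rt(r)[:,2],4))
tz();print(observe()['qvel'].round(4))
a=cv2.imread('pics/w5.png');m=np.load('mk.npy',allow_pickle=True).item()
cv2.imwrite('pics/w5c.png',cv2.resize(a[160:250,280:380],None,fx=6,fy=6,interpolation=3))"
```

```text
[ 0.4435 -0.2084  0.1569] [-3.1137 -0.0585  2.2534] tool z [-0.0585  0.0277 -0.9979]
[ 0.0001 -0.0011 -0.0003  0.0005  0.0009 -0.003  -0.0046]
```

View pics/w5c.png

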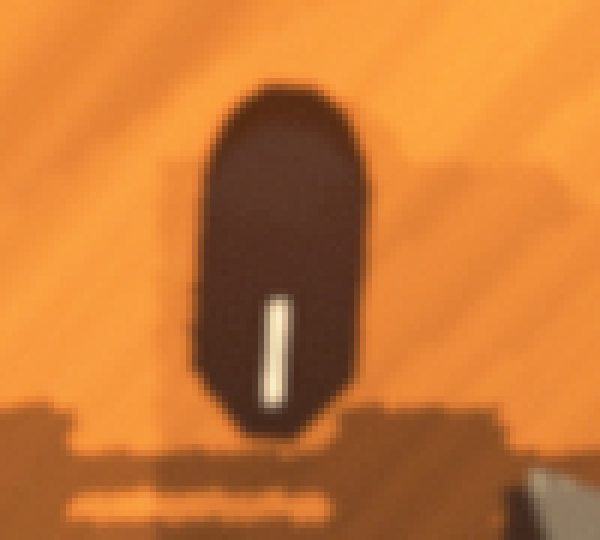

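```bash
cat > fitk.py <<'E'
from h import *
def fitknob(im,m,x0,zb=0.0,thr=70,box=60,name=None):
    c=proj(m,[x0[0],x0[1],zb+.015])[0]; u0,v0=int(c[0])-box,int(c[1])-box
    roi=im[v0:v0+2*box,u0:u0+2*box]
    g=roi[:,:,2]  # red channel: wood is bright, knob dark
    mask=(g<thr).astype(np.uint8); n,l,st,ce=cv2.connectedComponentsWithStats(mask)
    k=l[box,box]
    if k==0: k=1+np.argmax(st[1:,4])
    mask=(l==k).astype(np.uint8); mask=cv2.morphologyEx(mask,cv2.MORPH_CLOSE,np.ones((7,7)))
    a=np.linspace(np.pi/2,1.5*np.pi,12)
    out=np.vstack([np.c_[-.012+.013*np.cos(a),.013*np.sin(a)],[[.016,-.013],[.027,-.004],[.027,.004],[.016,.013]]])
    S=8
    def ren(q):
        R=np.array([[np.cos(q[2]),-np.sin(q[2])],[np.sin(q[2]),np.cos(q[2])]])
        w=out@R.T+q[:2]
        P=np.vstack([np.c_[w,0*w[:,0]+zb],np.c_[w,0*w[:,0]+zb+.03]])
        pp=proj(m,P)-[u0,v0]; h=cv2.convexHull(pp.astype(np.float32))
        r=np.zeros((2*box*S,2*box*S),np.uint8); cv2.fillConvexPoly(r,np.int32((h+.5)*S),1); 
        return cv2.resize(r.astype(np.float32),(2*box,2*box),interpolation=cv2.INTER_AREA),h
    from scipy.optimize import minimize
    mf=mask.astype(np.float32)
    f=lambda d: np.abs(ren([x0[0]+d[0]/100,x0[1]+d[1]/100,x0[2]+d[2]])[0]-mf).sum()
    s=minimize(f,[0,0,0],method='Nelder-Mead',options=dict(initial_simplex=[[0,0,0],[.5,0,0],[0,.5,0],[0,0,.2]],maxiter=200))
    q=[x0[0]+s.x[0]/100,x0[1]+s.x[1]/100,x0[2]+s.x[2]]
    print('knob',np.round(q,4),'err px',round(s.fun,1),'area',mf.sum())
    if name:
        v=cv2.resize(roi,None,fx=5,fy=5,interpolation=cv2.INTER_CUBIC); cv2.polylines(v,[np.int32((ren(q)[1]+.5)*5)],True,(0,255,0),1); cv2.imwrite(name,v)
    return q
if __name__=='__main__':
    m=np.load('mk.npy',allow_pickle=True).item(); im=cv2.imread('pics/w5.png')
    q=fitknob(im,m,[.4495,-.211,-.93],name='pics/k1.png')
    q=fitknob(cv2.imread('pics/top0.png'),camera_model('top'),[.4495,-.211,-.93],name='pics/k1t.png',box=25)
E
python3 fitk.py
```

```text
knob [ 0.5187 -0.3018 -1.03  ] err px 89.0 area 89.0
knob [ 0.4387 -0.1965 -1.1369] err px 279.2 area 12.0
```

View pics/k1.png

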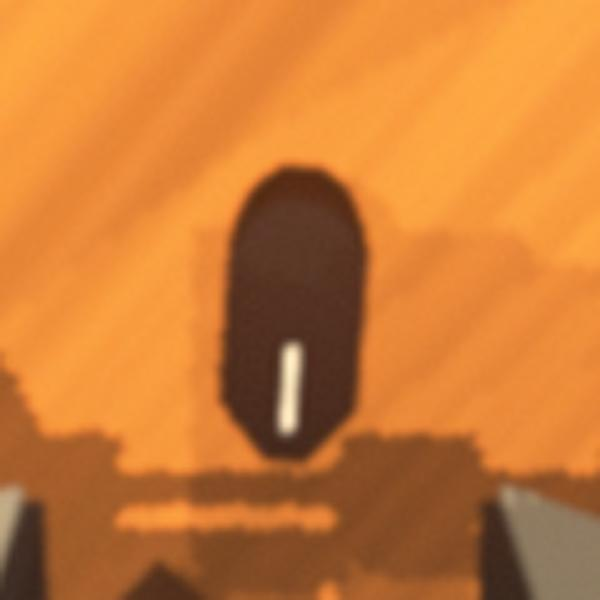

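```bash
sed -i 's/thr=70/thr=110/' fitk.py; python3 fitk.py; python3 -c "
import cv2;im=cv2.imread('pics/w5.png');print(im[200,327],im[180,327],im[240,340],im[200,300])
im=cv2.imread('pics/top0.png');print(im[250:257,380])"
```

```text
knob [ 0.4483 -0.2126 -0.9222] err px 213.2 area 1293.0
knob [ 0.4506 -0.2125 -0.9619] err px 23.5 area 275.0
[33 48 85] [30 49 91] [ 36  74 131] [ 61 155 249]
[[44 54 74]
 [45 55 75]
 [47 55 77]
 [46 55 76]
 [45 55 76]
 [46 55 77]
 [47 56 77]]
```

View pics/k1.png

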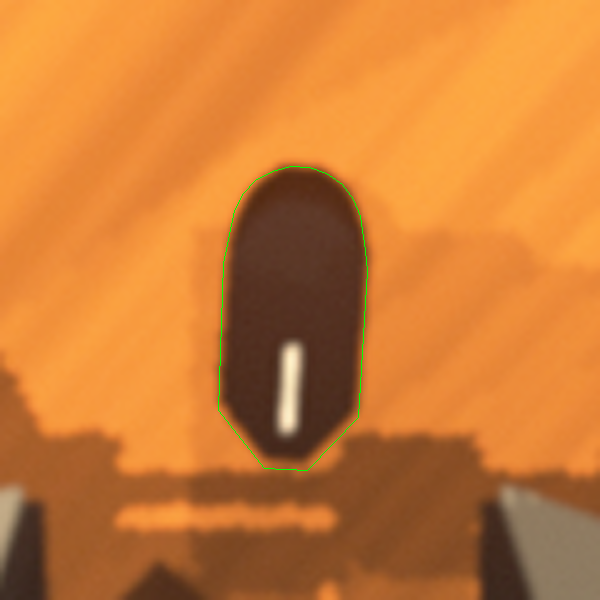

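```bash
python3 -c "
from h import *
plan([.449,-.2123,.157],2.21)"
```

```text
from [ 0.4435 -0.2084  0.1569] yaw 2.253 n 1
[[-0.6, 0.2, -0.0]]
[2.5]
```

Call:
{"name": "servo_tool", "arguments": {
  "travel": [
    [0,0,-3]
  ],
  "twist": [8],
  "jaw": [0]
}}

```text
time: 11.8
tool_pos: [0.4431, -0.2083, 0.1846]
ee_rot: [-3.102, -0.059, 2.113]
wrist_force: [0.9, 0.4, 0.0]
finger_gap: 0.046
```

```bash
cat >> h.py <<'E'
def tz(msg=''):
    s=observe();p,r=tool(s); print(msg,s['time'],np.round(p,4),'yaw',np.round(r[2],4),'tool z',np.round(Rt(r)[:,2],4)[:2])
E
python3 -c "
from h import *
tz();capture('top');tz();capture('top');tz();capture('top');tz();capture('top');tz()"
```

```text
11.8 [ 0.4431 -0.2083  0.1846] yaw 2.1128 tool z [-0.0643  0.0295]
 11.85 [ 0.4463 -0.2099  0.1904] yaw 2.0989 tool z [-0.0563  0.0274]
 11.9 [ 0.4469 -0.2101  0.1893] yaw 2.1088 tool z [-0.0544  0.0265]
 11.95 [ 0.4464 -0.2097  0.1881] yaw 2.1133 tool z [-0.0556  0.0268]
 12.0 [ 0.4457 -0.2093  0.1872] yaw 2.1149 tool z [-0.0572  0.0274]
```

Call:
{"name": "servo_tool", "arguments": {
  "travel": [
    [0,0,4],
    [0,0,0],
    [0,0,0],
    [0,0,0]
  ],
  "twist": [0,0,0,0],
  "jaw": [0,0,0,0]
}}

```text
time: 12.4
tool_pos: [0.4432, -0.208, 0.1469]
ee_rot: [-3.107, -0.054, 2.119]
wrist_force: [-0.0, -0.3, 0.6]
finger_gap: 0.0458
```

```bash
python3 -c "
from h import *
tz();capture('top');tz();capture('top');tz()"
```

```text
12.4 [ 0.4432 -0.208   0.1469] yaw 2.1189 tool z [-0.0578  0.0278]
 12.45 [ 0.4436 -0.2082  0.1472] yaw 2.1187 tool z [-0.0569  0.0275]
 12.5 [ 0.4439 -0.2083  0.1473] yaw 2.1187 tool z [-0.0562  0.0272]
```

Call:
{"name": "servo_tool", "arguments": {
  "travel": [
    [-3.3,2.2,0],
    [0,0,0],
    [0,0,0],
    [0,0,0]
  ],
  "twist": [0,0,0,0],
  "jaw": [0,0,0,0]
}}

```text
time: 12.9
tool_pos: [0.4816, -0.2257, 0.1473]
ee_rot: [-3.11, -0.051, 2.119]
wrist_force: [-0.6, 0.4, 0.5]
finger_gap: 0.0464
```

```bash
python3 -c "
from h import *
tz();capture('top');tz();capture('top');tz()"
```

```text
12.9 [ 0.4816 -0.2257  0.1473] yaw 2.1193 tool z [-0.0534  0.0268]
 12.95 [ 0.4813 -0.2255  0.1472] yaw 2.1192 tool z [-0.0536  0.027 ]
 13.0 [ 0.481  -0.2254  0.1471] yaw 2.1192 tool z [-0.0539  0.0272]
```

Call:
{"name": "servo_tool", "arguments": {
  "travel": [
    [0,0,0],
    [0,0,0],
    [0,0,0],
    [0,0,0],
    [0,0,0]
  ],
  "twist": [8.5,8.5,8.5,8.5,0],
  "jaw": [0,0,0,0,0]
}}

```text
time: 13.5
tool_pos: [0.4793, -0.2245, 0.1485]
ee_rot: [-3.087, -0.026, 1.513]
wrist_force: [0.1, 0.5, -0.4]
finger_gap: 0.0457
```

```bash
python3 -c "
from h import *
tz();capture('top');tz();capture('top');tz();print(observe()['qpos'].round(3))"
```

```text
13.5 [ 0.4793 -0.2245  0.1485] yaw 1.5131 tool z [-0.0526  0.0288]
 13.55 [ 0.4793 -0.2245  0.1485] yaw 1.518 tool z [-0.0526  0.0287]
 13.6 [ 0.4794 -0.2246  0.1485] yaw 1.5198 tool z [-0.0525  0.0287]
[-0.074  0.434  0.574  1.886 -0.284  0.966  0.585]
```

Call:
{"name": "servo_tool", "arguments": {
  "travel": [
    [0,0,0],
    [0,0,0],
    [0,0,0],
    [0,0,0],
    [0,0,0]
  ],
  "twist": [-8.5,-8.5,-8.5,-8.5,0],
  "jaw": [0,0,0,0,0]
}}

```text
time: 14.1
tool_pos: [0.4789, -0.2242, 0.1491]
ee_rot: [-3.113, -0.052, 2.132]
wrist_force: [0.9, -0.8, -1.1]
finger_gap: 0.046
```

```bash
python3 -c "
from h import *
tz();capture('top');tz();capture('top');tz();print(observe()['qpos'].round(3))"
```

```text
14.1 [ 0.4789 -0.2242  0.1491] yaw 2.1318 tool z [-0.0518  0.0287]
 14.15 [ 0.4788 -0.2242  0.1491] yaw 2.1265 tool z [-0.0518  0.0288]
 14.2 [ 0.4789 -0.2242  0.149 ] yaw 2.1238 tool z [-0.0519  0.0288]
[ 0.037  0.41   0.415  1.878 -0.204  0.955  1.104]
```

Call:
{"name": "servo_tool", "arguments": {
  "travel": [
    [1.7,-1.1,0]
  ],
  "twist": [0],
  "jaw": [0]
}}

```text
time: 14.3
tool_pos: [0.4621, -0.2163, 0.1502]
ee_rot: [-3.113, -0.05, 2.121]
wrist_force: [-0.2, -0.4, -0.3]
finger_gap: 0.0456
```

```bash
python3 -c "
from h import *
tz()
for i in range(6): capture('top');tz()"
```

```text
14.3 [ 0.4621 -0.2163  0.1502] yaw 2.1212 tool z [-0.0504  0.0276]
 14.35 [ 0.4577 -0.2146  0.15  ] yaw 2.1201 tool z [-0.0542  0.03  ]
 14.4 [ 0.4587 -0.2149  0.1501] yaw 2.1209 tool z [-0.0536  0.0298]
 14.45 [ 0.4599 -0.2153  0.1503] yaw 2.1217 tool z [-0.0523  0.0292]
 14.5 [ 0.4608 -0.2155  0.1504] yaw 2.1224 tool z [-0.0515  0.0287]
 14.55 [ 0.4611 -0.2156  0.1504] yaw 2.1228 tool z [-0.0513  0.0285]
 14.6 [ 0.4613 -0.2157  0.1503] yaw 2.1232 tool z [-0.0513  0.0284]
```

Call:
{"name": "servo_tool", "arguments": {
  "travel": [
    [-4,2.7,0],
    [-4,2.7,0],
    [-4,2.7,0],
    [0,0,0],
    [0,0,0]
  ],
  "twist": [0,0,0,0,0],
  "jaw": [0,0,0,0,0]
}}

```text
time: 15.1
tool_pos: [0.5967, -0.2761, 0.1378]
ee_rot: [-3.11, -0.055, 2.122]
wrist_force: [-0.8, 0.9, -0.0]
finger_gap: 0.0459
```

```bash
python3 -c "
from h import *
tz()
for i in range(2): capture('top');tz()"
```

```text
15.1 [ 0.5967 -0.2761  0.1378] yaw 2.1216 tool z [-0.0557  0.0307]
 15.15 [ 0.5967 -0.2758  0.1378] yaw 2.122 tool z [-0.0553  0.0307]
 15.2 [ 0.596  -0.2754  0.1383] yaw 2.122 tool z [-0.0553  0.0312]
```

```bash
python3 -c "
from h import *
plan([.449,-.2123,.12],2.21,step=1.8)"
```

```text
from [ 0.596  -0.2754  0.1383] yaw 2.122 n 9
[[1.5, -1.0, 0.2], [1.5, -1.0, 0.2], [1.5, -1.0, 0.2], [1.5, -1.0, 0.2], [1.5, -1.0, 0.2], [1.5, -1.0, 0.2], [1.5, -0.9, 0.2], [1.5, -0.9, 0.2], [1.5, -0.9, 0.2]]
[-0.6, -0.6, -0.6, -0.6, -0.6, -0.6, -0.6, -0.6, -0.6]
```

Call:
{"name": "servo_tool", "arguments": {
  "travel": [
    [1.5,-1.0,0.2],
    [1.5,-1.0,0.2],
    [1.5,-1.0,0.2],
    [1.5,-1.0,0.2],
    [1.5,-1.0,0.2],
    [1.5,-1.0,0.2],
    [1.3,-0.9,0.2],
    [1,-0.6,0],
    [0,0,0]
  ],
  "twist": [-0.6,-0.6,-0.6,-0.6,-0.6,-0.6,-0.6,-0.6,0],
  "jaw": [0,0,0,0,0,0,0,0,0]
}}

```text
time: 16.1
tool_pos: [0.4573, -0.216, 0.1365]
ee_rot: [-3.12, -0.06, 2.208]
wrist_force: [0.2, 0.7, 0.5]
finger_gap: 0.0459
```

```bash
python3 -c "
from h import *
tz()
for i in range(2): capture('top');tz()
plan([.449,-.2123,.12],2.21,step=1.8)"
```

```text
16.1 [ 0.4573 -0.216   0.1365] yaw 2.2078 tool z [-0.0525  0.0351]
 16.15 [ 0.4582 -0.2164  0.1366] yaw 2.2077 tool z [-0.0518  0.0347]
 16.2 [ 0.4592 -0.2168  0.1365] yaw 2.2078 tool z [-0.0513  0.0341]
from [ 0.4592 -0.2168  0.1365] yaw 2.208 n 2
[[0.5, -0.3, 0.8], [0.5, -0.3, 0.8]]
[-0.1, -0.1]
```

Call:
{"name": "servo_tool", "arguments": {
  "travel": [
    [0.5,-0.3,0.8],
    [0.4,-0.3,1.5],
    [0.1,0,2],
    [0,0,2],
    [0,0,2],
    [0,0,1.5],
    [0,0,0.5],
    [0,0,0]
  ],
  "twist": [0,0,0,0,0,0,0,0],
  "jaw": [0,0,0,0,0,0,0,0]
}}

```text
time: 17.0
tool_pos: [0.4444, -0.2092, 0.0284]
ee_rot: [-3.121, -0.055, 2.207]
wrist_force: [0.5, -0.6, 1.2]
finger_gap: 0.0462
```

```bash
python3 -c "
from h import *
tz()
m=camera_model('wrist');im=capture('wrist');cv2.imwrite('pics/w6.png',im);tz()
plan([.449,-.2123,.007],2.21,step=1.8)"
```

```text
17.0 [ 0.4444 -0.2092  0.0284] yaw 2.2067 tool z [-0.049  0.032]
 17.05 [ 0.4446 -0.2093  0.0288] yaw 2.2067 tool z [-0.0485  0.0318]
from [ 0.4446 -0.2093  0.0288] yaw 2.207 n 2
[[-0.3, 0.1, 1.1], [-0.3, 0.1, 1.1]]
[-0.1, -0.1]
```

View pics/w6.png

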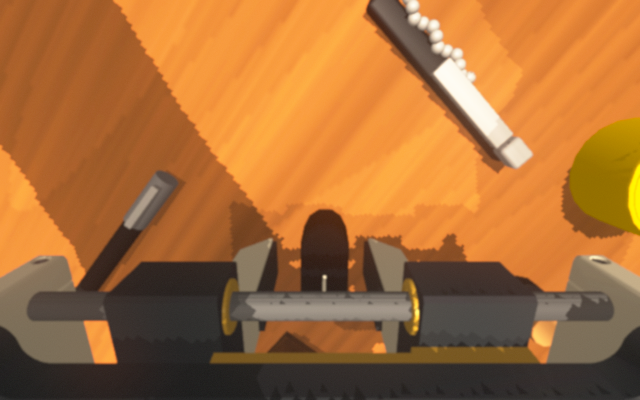

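Call:
{"name": "servo_tool", "arguments": {
  "travel": [
    [-0.3,0.1,1.0],
    [-0.2,0.1,0.8],
    [0,0,0.2],
    [0,0,0]
  ],
  "twist": [0,0,0,0],
  "jaw": [0,0,0,0]
}}

```text
time: 17.45
tool_pos: [0.4502, -0.2124, 0.0083]
ee_rot: [-3.123, -0.051, 2.207]
wrist_force: [0.3, 0.0, -0.3]
finger_gap: 0.0457
```

```bash
python3 -c "
from h import *
tz()
plan([.449,-.2123,.007],2.21,step=1.8)"
```

```text
17.45 [ 0.4502 -0.2124  0.0083] yaw 2.2069 tool z [-0.0452  0.0306]
from [ 0.4502 -0.2124  0.0083] yaw 2.207 n 1
[[0.1, -0.1, 0.1]]
[-0.2]
```

Call:
{"name": "servo_tool", "arguments": {
  "travel": [
    [0,0,0.1],
    [0,0,0],
    [0,0,0],
    [0,0,0],
    [0,0,0],
    [0,0,-0.5],
    [0,0,-1.5],
    [0,0,-1.5],
    [0,0,-1.5],
    [0,0,0]
  ],
  "twist": [0,0,0,0,0,0,0,0,0,0],
  "jaw": [-1,-1,-1,-1,-1,-1,-1,-1,-1,-1]
}}

```text
time: 18.45
tool_pos: [0.4522, -0.2139, 0.0603]
ee_rot: [-3.123, -0.052, 2.207]
wrist_force: [0.4, -0.1, -0.2]
finger_gap: 0.0259
```

```bash
python3 -c "
from h import *
tz();print(observe()['qpos'].round(3))
im=capture('wrist');cv2.imwrite('pics/w7.png',im);im=capture('scene');cv2.imwrite('pics/s7.png',im)
plan([.564,.107,.23],4.09-6.2832,step=3)"
```

```text
18.45 [ 0.4522 -0.2139  0.0603] yaw 2.2065 tool z [-0.0454  0.0308]
[ 0.087  0.491  0.349  2.027 -0.263  0.721  1.243]
from [ 0.4513 -0.2133  0.0587] yaw 2.207 n 13
[[1.5, 2.2, -1.3], [1.1, 2.4, -1.3], [0.8, 2.5, -1.3], [0.4, 2.6, -1.3], [0.0, 2.6, -1.3], [-0.3, 2.6, -1.3], [-0.7, 2.5, -1.3], [-1.1, 2.4, -1.3], [-1.4, 2.2, -1.3], [-1.7, 2.0, -1.3], [-2.0, 1.7, -1.3], [-2.2, 1.4, -1.3], [-2.4, 1.1, -1.3]]
[-8.3, -8.3, -8.3, -8.3, -8.3, -8.3, -8.3, -8.3, -8.3, -8.3, -8.3, -8.3, -8.3]
```

View pics/w7.png

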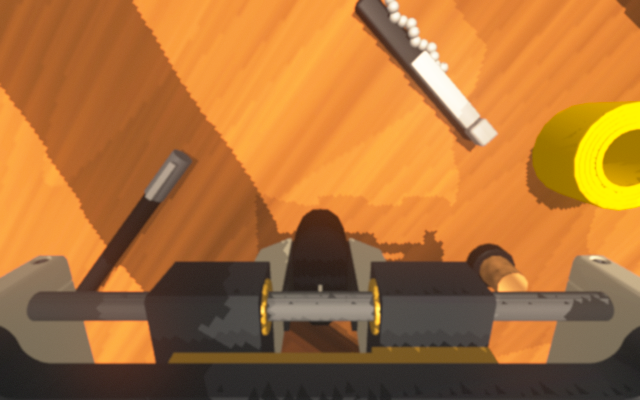

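View pics/s7.png

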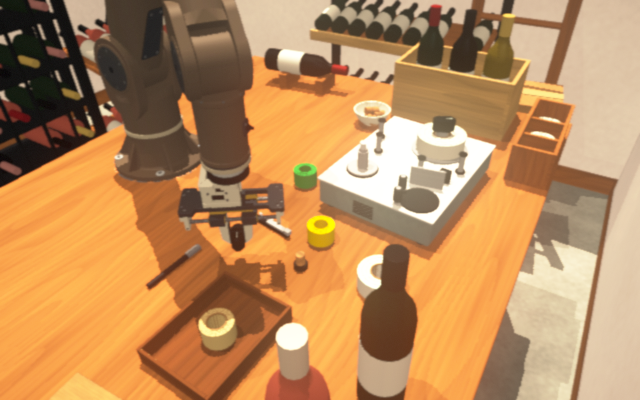

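Call:
{"name": "servo_tool", "arguments": {
  "travel": [
    [0,0,-3],
    [0,0,-4],
    [1,1.5,-4],
    [1.5,2.2,-3],
    [1.5,2.2,-1.5],
    [1.5,2.2,0],
    [1.1,2.4,0],
    [0.8,2.5,0],
    [0.4,2.6,0],
    [0,2.6,0]
  ],
  "twist": [0,0,0,0,0,-8.3,-8.3,-8.3,-8.3,-8.3],
  "jaw": [-1,-1,-1,-1,-1,-1,-1,-1,-1,-1]
}}

```text
time: 19.55
tool_pos: [0.5242, -0.0224, 0.2136]
ee_rot: [3.12, -0.066, 2.946]
wrist_force: [0.4, -0.1, -1.0]
finger_gap: 0.0256
```

```bash
python3 -c "
from h import *
tz();print(observe()['qpos'].round(3))
plan([.564,.09,.225],4.09-6.2832,step=3)"
```

```text
19.55 [ 0.5242 -0.0224  0.2136] yaw 2.9463 tool z [-0.0604  0.034 ]
[-0.187  0.321  0.2    1.795 -0.109  1.095  1.433]
from [ 0.5242 -0.0224  0.2136] yaw 2.946 n 8
[[-0.2, 1.5, -0.1], [-0.4, 1.4, -0.1], [-0.6, 1.4, -0.1], [-0.8, 1.3, -0.1], [-1.0, 1.1, -0.1], [-1.1, 1.0, -0.1], [-1.3, 0.8, -0.1], [-1.4, 0.6, -0.1]]
[-8.2, -8.2, -8.2, -8.2, -8.2, -8.2, -8.2, -8.2]
```

```bash
python3 -c "
from h import *
plan([.588,.14,.215],4.09-6.2832,step=3)"
```

```text
from [ 0.5242 -0.0224  0.2136] yaw 2.946 n 8
[[-0.4, 2.1, -0.0], [-0.7, 2.1, -0.0], [-1.0, 2.0, -0.0], [-1.2, 1.8, -0.0], [-1.5, 1.6, -0.0], [-1.7, 1.4, -0.0], [-1.9, 1.1, -0.0], [-2.0, 0.8, -0.0]]
[-8.2, -8.2, -8.2, -8.2, -8.2, -8.2, -8.2, -8.2]
```

Call:
{"name": "servo_tool", "arguments": {
  "travel": [
    [-0.4,2.1,0],
    [-0.7,2.1,0],
    [-1.0,2.0,0],
    [-1.2,1.8,0],
    [-1.5,1.6,0],
    [-1.7,1.4,0],
    [-1.9,1.1,0],
    [-1.5,0.6,0],
    [0,0,0],
    [0,0,0]
  ],
  "twist": [-8.2,-8.2,-8.2,-8.2,-8.2,-8.2,-8.2,-8.2,0,0],
  "jaw": [-1,-1,-1,-1,-1,-1,-1,-1,-1,-1]
}}

```text
time: 20.55
tool_pos: [0.5794, 0.1482, 0.2024]
ee_rot: [3.055, -0.012, -2.137]
wrist_force: [0.2, -0.8, -1.0]
finger_gap: 0.0253
```

```bash
python3 -c "
from h import *
tz();print(observe()['qpos'].round(3))
m=camera_model('wrist');im=capture('wrist');np.save('ms.npy',m,allow_pickle=True);tz()
cv2.imwrite('pics/w8.png',im);print(proj(m,[[.564,.107,.152],[.564,.107,.138]]))
im=capture('scene');cv2.imwrite('pics/s8.png',im)"
```

```text
20.55 [0.5794 0.1482 0.2024] yaw -2.1373 tool z [-0.0795  0.0361]
[-0.233  0.458 -0.103  1.602 -0.016  1.147  2.255]
 20.6 [0.5793 0.1482 0.2024] yaw -2.1372 tool z [-0.0796  0.0362]
[[295.8796649  161.09016226]
 [295.54319706 157.27805352]]
```

View pics/w8.png

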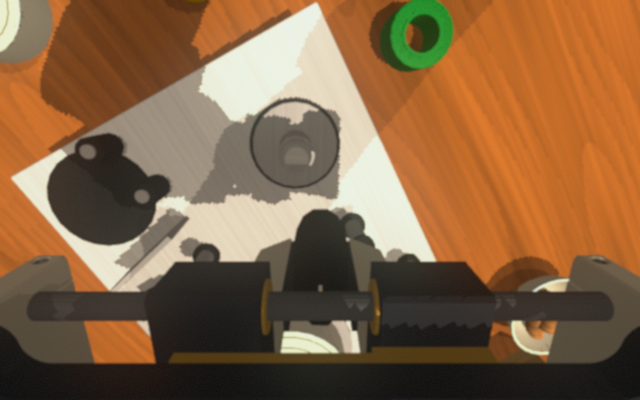

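View pics/s8.png

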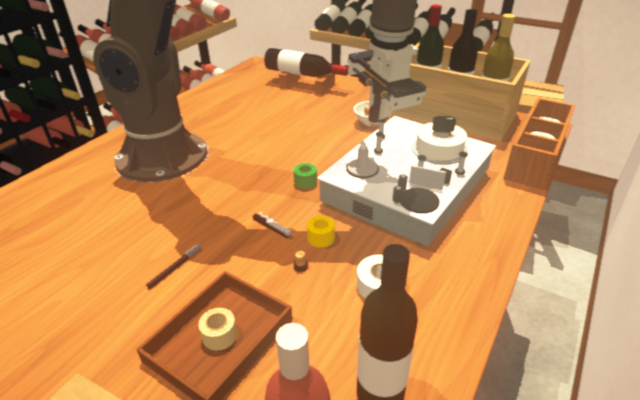

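```bash
python3 -c "
from h import *
im=cv2.imread('pics/w8.png');m=np.load('ms.npy',allow_pickle=True).item()
v=cv2.resize(im[95:195,245:345],None,fx=7,fy=7,interpolation=3)
v=cv2.convertScaleAbs(v,alpha=1.5)
def dr(c,col):
    for q in proj(m,c): cv2.circle(v,tuple(int((a-o+.5)*7) for a,o in zip(q,(245,95))),1,col,-1)
dr(circ(.564,.107,.152,.008),(0,0,255));dr(circ(.564,.107,.138,.0105),(0,255,0));dr(circ(.564,.107,.088,.035),(255,0,0));dr(circ(.564,.107,.131,.013),(0,255,255))
cv2.imwrite('pics/w8c.png',v)"
```

```text
(no output)
```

View pics/w8c.png

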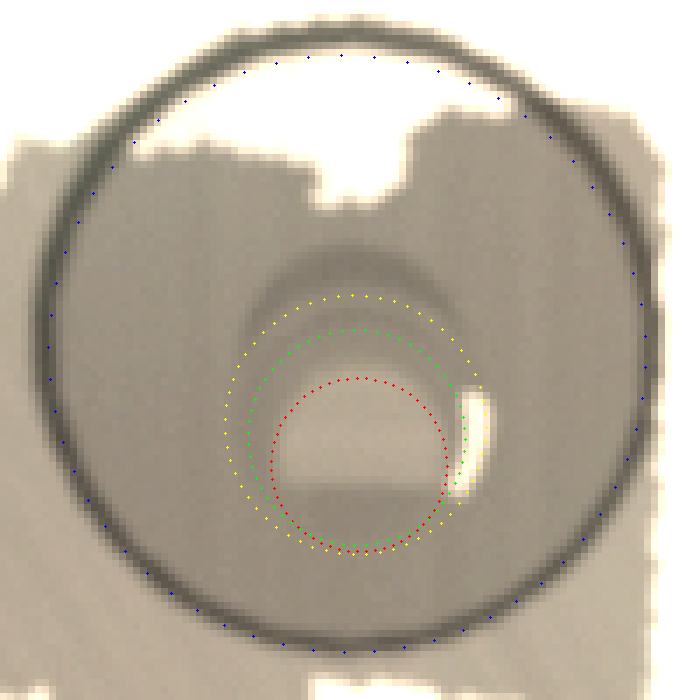

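```bash
python3 -c "
from h import *
im=cv2.imread('pics/w8.png');m=np.load('ms.npy',allow_pickle=True).item()
p=np.array([.5793,.1482,.2024]);R=Rt([3.055,-.012,-2.137])
v=cv2.resize(im[200:330,255:385],None,fx=6,fy=6,interpolation=3);v=cv2.convertScaleAbs(v,alpha=2.2)
# knob model in tool frame: x_knob=-x_tool, y_knob=+y?, z_knob=-z_tool
import sys
a=np.linspace(np.pi/2,1.5*np.pi,14)
out=np.vstack([np.c_[-.012+.013*np.cos(a),.013*np.sin(a)],[[.016,-.013],[.027,-.004],[.027,.004],[.016,.013]]])
for zt,col in((-.0225,(0,0,255)),(.0075,(0,255,0))):
    P=np.c_[-out[:,0]+.000,out[:,1],0*a[0]+np.full(len(out),zt)]
    W=P@R.T+p
    cv2.polylines(v,[np.int32((proj(m,W)-[255,200]+.5)*6)],True,col,1)
cv2.imwrite('pics/w8k.png',v)"
```

```text
(no output)
```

View pics/w8k.png

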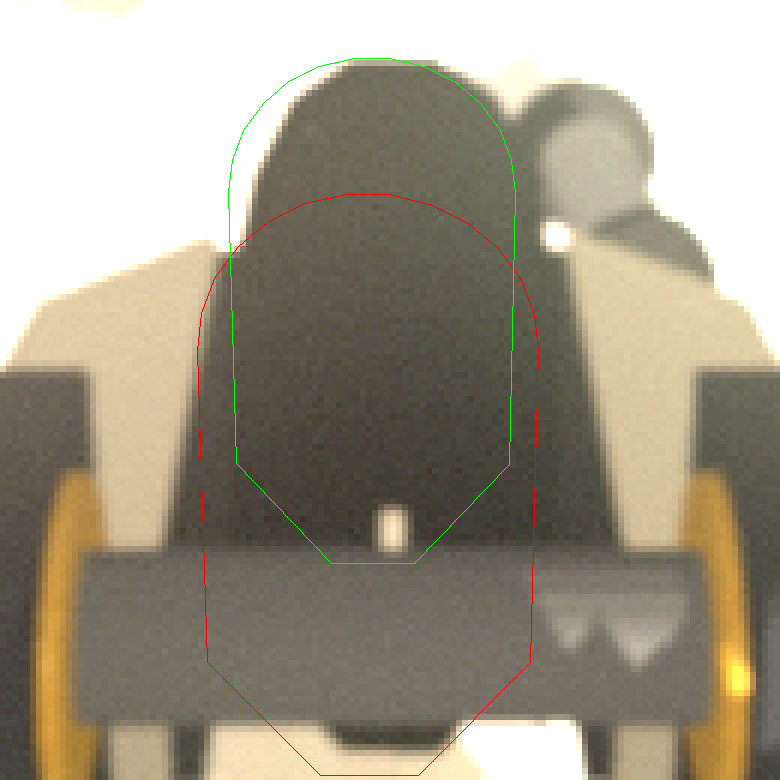

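```bash
python3 -c "
from h import *
outs=[]
for n,f in(('top','t3'),('scene','s4')):
    im=cv2.imread(f'pics/{f}.png');m=camera_model(n)
    u,v=proj(m,[.5635,.106,.12])[0];u0,v0=int(u)-28,int(v)-28
    for d in (0,1):
        w=cv2.resize(im[v0:v0+56,u0:u0+56],None,fx=7,fy=7,interpolation=3)
        def dr(c,col):
            for q in proj(m,c): cv2.circle(w,tuple(int((a-o+.5)*7) for a,o in zip(q,(u0,v0))),1,col,-1)
        if d:
            dr(circ(.5635,.106,.152,.008),(0,0,255));dr(circ(.5635,.106,.088,.035),(255,0,0));dr(circ(.5635,.106,.131,.013),(0,200,0))
        outs.append(w)
cv2.imwrite('pics/cmp.png',cv2.resize(np.vstack([np.hstack(outs[:2]),np.hstack(outs[2:])]),(784,784))[:,:])"
```

```text
(no output)
```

View pics/cmp.png

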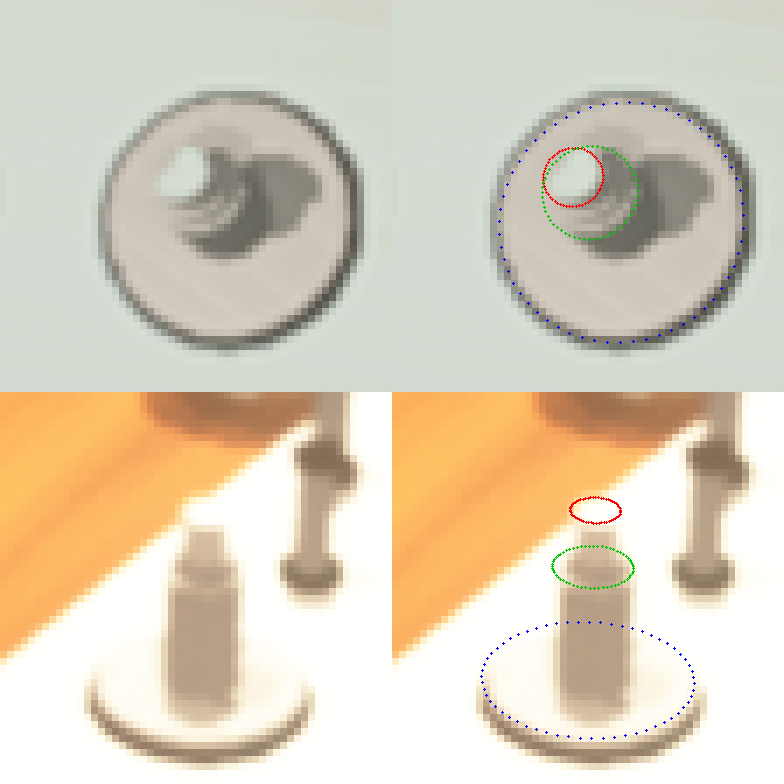

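```bash
python3 -c "
from h import *
m=np.load('ms.npy',allow_pickle=True).item()
a=atz(m,245+285/7,95+488/7,.152);b=atz(m,245+440/7,95+488/7,.152);d=b-a;print(a,b,np.arctan2(d[0],-d[1]),np.arctan2(-d[0],d[1]))
tz();plan([.5649,.1066,.185],1.0-np.pi,step=1.8)"
```

```text
[0.57071001 0.10538326 0.152     ] [0.55889201 0.11318413 0.152     ] -2.1542276138334637 0.9873650397563297
 20.65 [0.5794 0.1478 0.2028] yaw -2.1375 tool z [-0.0791  0.036 ]
from [0.5794 0.1478 0.2028] yaw -2.138 n 3
[[1.4, -0.3, 0.6], [1.4, -0.3, 0.6], [1.4, -0.3, 0.6]]
[0.1, 0.1, 0.1]
```

Call:
{"name": "servo_tool", "arguments": {
  "travel": [
    [1.0,-0.2,0],
    [1.2,-0.2,0],
    [1.2,-0.2,0],
    [0.6,-0.1,0],
    [0,0,0],
    [0,0,0]
  ],
  "twist": [0.3,0.3,0.3,0.2,0,0],
  "jaw": [-1,-1,-1,-1,-1,-1]
}}

```text
time: 21.25
tool_pos: [0.5612, 0.1021, 0.2033]
ee_rot: [3.057, -0.016, -2.17]
wrist_force: [-0.3, 0.1, -1.4]
finger_gap: 0.0258
```

```bash
python3 -c "
from h import *
tz();plan([.5649,.1066,.175],.985-np.pi,step=1.8);print(observe()['wrist_force'])"
```

```text
21.25 [0.5612 0.1021 0.2033] yaw -2.1696 tool z [-0.0783  0.0343]
from [0.5612 0.1021 0.2033] yaw -2.17 n 2
[[-0.3, -0.0, 1.4], [-0.3, -0.0, 1.4]]
[-0.4, -0.4]
[-0.2929843   0.0939381  -1.38465106]
```

Call:
{"name": "servo_tool", "arguments": {
  "travel": [
    [-0.3,0,1.0],
    [-0.2,0,1.0],
    [-0.1,0,0.6],
    [0,0,0],
    [0,0,0]
  ],
  "twist": [-0.4,-0.3,0,0,0],
  "jaw": [-1,-1,-1,-1,-1]
}}

```text
time: 21.75
tool_pos: [0.5625, 0.1105, 0.1739]
ee_rot: [3.056, -0.015, -2.154]
wrist_force: [-0.0, -1.0, 0.5]
finger_gap: 0.0255
```

```bash
python3 -c "
from h import *
tz();im=capture('scene');tz();m=camera_model('scene')
u,v=proj(m,[.5635,.106,.15])[0];u=int(u);v=int(v)
cv2.imwrite('pics/s9.png',cv2.resize(im[v-40:v+40,u-50:u+50],None,fx=7,fy=7,interpolation=3))
plan([.5649,.1066,.168],.985-np.pi,step=1.8)"
```

```text
21.75 [0.5625 0.1105 0.1739] yaw -2.1538 tool z [-0.0796  0.035 ]
 21.8 [0.5624 0.1105 0.174 ] yaw -2.1538 tool z [-0.0797  0.0349]
from [0.5624 0.1105 0.174 ] yaw -2.154 n 1
[[0.2, -0.4, 0.6]]
[0.2]
```

View pics/s9.png

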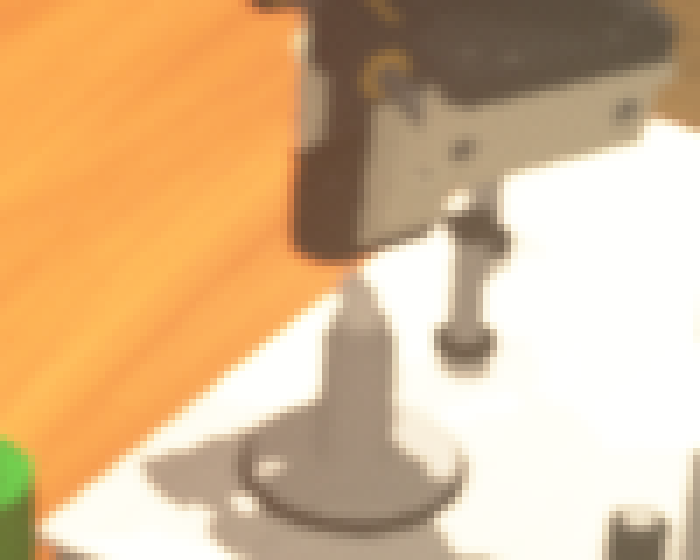

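Call:
{"name": "servo_tool", "arguments": {
  "travel": [
    [0.2,-0.3,0.3],
    [0,0,0.2],
    [0,0,0]
  ],
  "twist": [0,0,0],
  "jaw": [-1,-1,-1]
}}

```text
time: 22.1
tool_pos: [0.5639, 0.107, 0.1688]
ee_rot: [3.056, -0.014, -2.154]
wrist_force: [-0.2, 0.4, -0.9]
finger_gap: 0.0255
```

```bash
python3 -c "
from h import *
tz();print(observe()['wrist_force']);plan([.5649,.1066,.160],.985-np.pi,step=1.8)"
```

```text
22.1 [0.5639 0.107  0.1688] yaw -2.1539 tool z [-0.0788  0.035 ]
[-0.17448942  0.37396317 -0.90491311]
from [0.5639 0.107  0.1688] yaw -2.154 n 1
[[-0.0, -0.1, 0.9]]
[0.2]
```

Call:
{"name": "servo_tool", "arguments": {
  "travel": [
    [0,-0.13,0.3],
    [0,-0.03,0.3],
    [0,-0.03,0.3],
    [0,-0.03,0.2]
  ],
  "twist": [0,0,0,0],
  "jaw": [-1,-1,-1,-1]
}}

```text
time: 22.5
tool_pos: [0.5654, 0.1056, 0.1573]
ee_rot: [3.058, -0.014, -2.155]
wrist_force: [0.2, -1.1, -0.3]
finger_gap: 0.0261
```

```bash
python3 -c "
from h import *
tz();print(observe()['wrist_force'],observe()['ft_torque']);plan([.5649,.1066,.150],.985-np.pi,step=1.8)"
```

```text
22.5 [0.5654 0.1056 0.1573] yaw -2.1546 tool z [-0.0775  0.0348]
[ 0.162823   -1.10257475 -0.31061181] [-0.32715141  0.03297806  0.0464244 ]
from [0.5654 0.1056 0.1573] yaw -2.155 n 1
[[-0.1, 0.1, 0.7]]
[0.1]
```

Call:
{"name": "servo_tool", "arguments": {
  "travel": [
    [-0.05,0.03,0.3],
    [0,0,0.3],
    [0,-0.03,0.2]
  ],
  "twist": [0,0,0],
  "jaw": [-1,-1,-1]
}}

```text
time: 22.8
tool_pos: [0.565, 0.1054, 0.1485]
ee_rot: [3.058, -0.015, -2.155]
wrist_force: [-0.9, -1.0, -0.8]
finger_gap: 0.0259
```

```bash
python3 -c "
from h import *
tz();print(observe()['wrist_force'],observe()['ft_torque']);
im=capture('scene');tz();print(observe()['wrist_force']);m=camera_model('scene')
u,v=proj(m,[.5635,.106,.15])[0];u=int(u);v=int(v)
cv2.imwrite('pics/s10.png',cv2.resize(im[v-40:v+40,u-50:u+50],None,fx=7,fy=7,interpolation=3))"
```

```text
22.8 [0.565  0.1054 0.1485] yaw -2.1554 tool z [-0.0778  0.0338]
[-0.93907006 -1.04725369 -0.82283338] [-0.03150381 -0.07010943  0.01418741]
 22.85 [0.5649 0.1054 0.1482] yaw -2.1553 tool z [-0.0781  0.0337]
[-0.82242415 -1.01657618 -2.17460259]
```

View pics/s10.png

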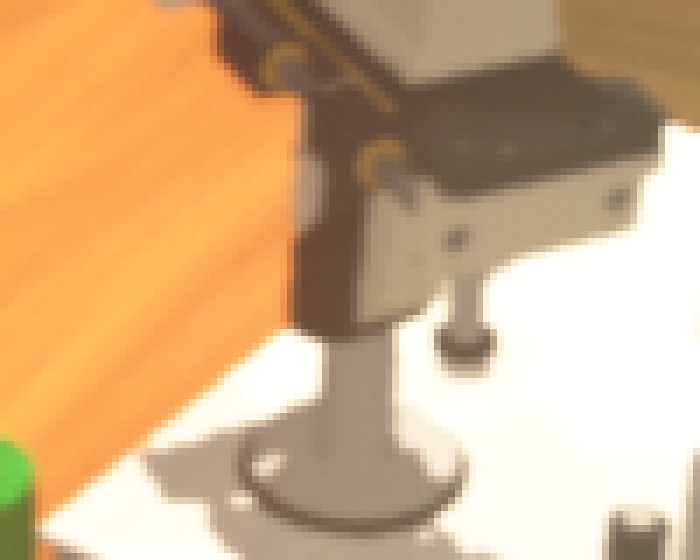

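Call:
{"name": "servo_tool", "arguments": {
  "travel": [
    [0,0,0.2],
    [0,0,0.2]
  ],
  "twist": [0,0],
  "jaw": [-1,-1]
}}

```text
time: 23.05
tool_pos: [0.5651, 0.1055, 0.1445]
ee_rot: [3.059, -0.014, -2.155]
wrist_force: [-0.0, -2.6, 5.7]
finger_gap: 0.0255
```

```bash
python3 -c "
from h import *
tz();print(observe()['wrist_force'],observe()['ft_torque'])"
```

```text
23.05 [0.5651 0.1055 0.1445] yaw -2.1553 tool z [-0.077   0.0338]
[-0.04454898 -2.57233818  5.70512053] [-0.4358992   0.19937274 -0.00698266]
```

Call:
{"name": "servo_tool", "arguments": {
  "travel": [
    [0,0,0],
    [0,0,0],
    [0,0,0],
    [0,0,0]
  ],
  "twist": [0,0,0,0],
  "jaw": [0,0,0,0]
}}

```text
time: 23.45
tool_pos: [0.5649, 0.1068, 0.1445]
ee_rot: [3.058, -0.013, -2.154]
wrist_force: [0.1, 0.0, 0.7]
finger_gap: 0.0457
```

```bash
python3 -c "
from h import *
tz();print(observe()['wrist_force'],observe()['ft_torque'])
im=capture('scene');m=camera_model('scene')
u,v=proj(m,[.5635,.106,.15])[0];u=int(u);v=int(v)
a=cv2.resize(im[v-40:v+40,u-50:u+50],None,fx=7,fy=7,interpolation=3);cv2.imwrite('pics/s11.png',a)"
```

```text
23.45 [0.5649 0.1068 0.1445] yaw -2.1543 tool z [-0.0771  0.0351]
[0.05940938 0.03268508 0.66899106] [ 0.02392769 -0.04352709  0.04649045]
```

View pics/s11.png

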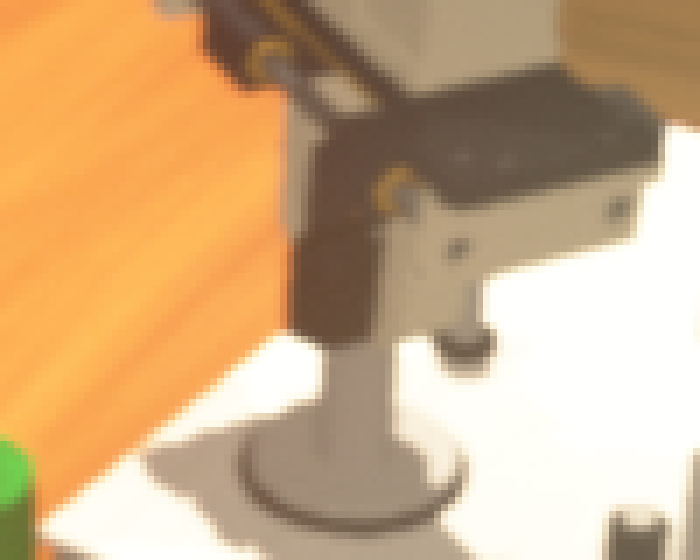

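Call:
{"name": "servo_tool", "arguments": {
  "travel": [
    [0,0.1,-1],
    [0,0.15,-1.5],
    [0,0.2,-2],
    [0,0.1,-1.2],
    [0,0,0],
    [0,0,0]
  ],
  "twist": [0,0,0,0,0,0],
  "jaw": [0,0,0,0,0,0]
}}

```text
time: 24.1
tool_pos: [0.5646, 0.1082, 0.2058]
ee_rot: [3.058, -0.013, -2.154]
wrist_force: [0.3, 0.5, 0.3]
finger_gap: 0.0459
```

```bash
python3 -c "
from h import *
tz();m=camera_model('wrist')
im=capture('wrist');np.save('mh.npy',m,allow_pickle=True);cv2.imwrite('pics/w12.png',im)
im=capture('scene');m=camera_model('scene')
u,v=proj(m,[.5635,.106,.15])[0];u=int(u);v=int(v)
a=cv2.resize(im[v-40:v+40,u-50:u+50],None,fx=7,fy=7,interpolation=3);cv2.imwrite('pics/s12.png',a)
plan([.5635,.106,.178])"
```

```text
24.1 [0.5646 0.1082 0.2058] yaw -2.1541 tool z [-0.0768  0.0355]
from [0.5644 0.1081 0.2053] yaw -2.154 n 1
[[0.2, -0.0, 2.7]]
[0.0]
```

View pics/w12.png

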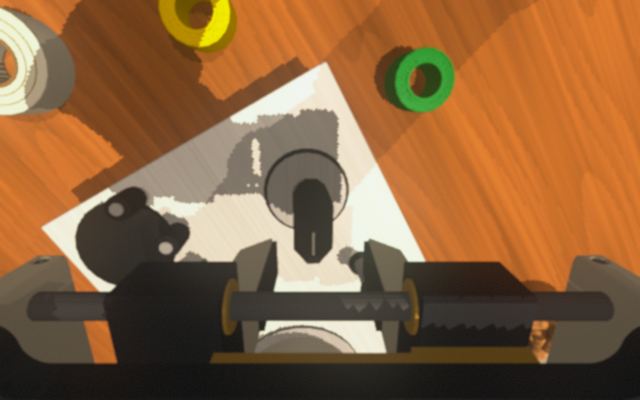

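View pics/s12.png

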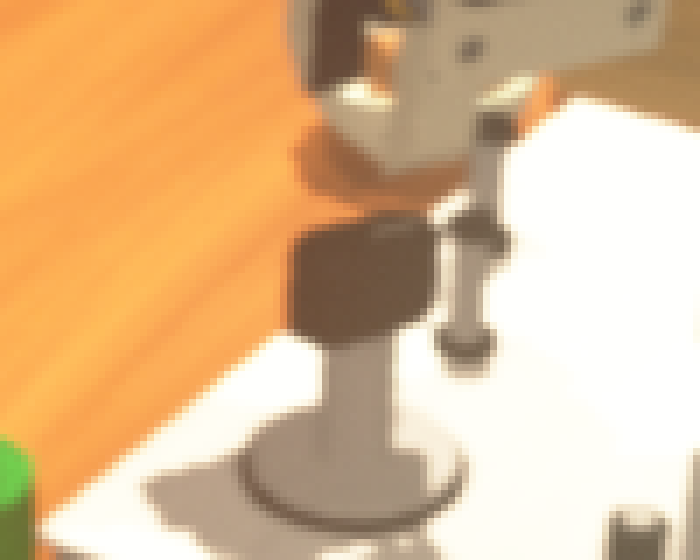

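```bash
python3 -c "
from h import *
im=cv2.imread('pics/w12.png')
m=np.load('mh.npy',allow_pickle=True).item()
from fitk import fitknob
plan([.5645,.1065,.146])
r=Rt(tool()[1]);print((r.T@(np.array([.5645,.1065,.146])-tool()[0])*100).round(2))"
```

```text
from [0.5644 0.1081 0.2053] yaw -2.154 n 2
[[0.1, -0.0, 3.0], [0.1, -0.0, 3.0]]
[0.0, 0.0]
[ 0.05 -0.6   5.9 ]
```

Call:
{"name": "servo_tool", "arguments": {
  "travel": [
    [0,-0.1,1],
    [0,-0.2,1.5],
    [0,-0.2,1.5],
    [0,-0.1,1.2],
    [0,0,0.5],
    [0,0,0]
  ],
  "twist": [0,0,0,0,0,0],
  "jaw": [0,0,0,0,0,0]
}}

```text
time: 24.8
tool_pos: [0.5623, 0.106, 0.1399]
ee_rot: [3.053, -0.018, -2.154]
wrist_force: [-0.1, -0.2, 0.2]
finger_gap: 0.0457
```

```bash
python3 -c "
from h import *
tz();r=Rt(tool()[1]);print((r.T@(np.array([.5645,.1065,.145])-tool()[0])*100).round(2))"
```

```text
24.8 [0.5623 0.106  0.1399] yaw -2.154 tool z [-0.0843  0.0338]
[-0.15 -0.11 -0.53]
```

Call:
{"name": "servo_tool", "arguments": {
  "travel": [
    [-0.1,-0.1,-0.5],
    [0,0,0],
    [0,0,0],
    [0,0,0],
    [0,0,0],
    [0,0,0],
    [0,0,0]
  ],
  "twist": [0,0,0,0,0,0,0],
  "jaw": [0,0,-1,-1,-1,-1,-1]
}}

```text
time: 25.5
tool_pos: [0.5656, 0.1064, 0.1472]
ee_rot: [3.055, -0.016, -2.154]
wrist_force: [0.0, 1.0, 0.3]
finger_gap: 0.0258
```

```bash
python3 -c "
from h import *
tz();print(observe()['wrist_force'],observe()['ft_torque'],observe()['finger_gap'])"
```

```text
25.5 [0.5656 0.1064 0.1472] yaw -2.1541 tool z [-0.0808  0.0344]
[0.01765572 0.97239947 0.26883094] [-0.02399112 -0.10022395  0.0080815 ] 0.02579810714731557
```

Call:
{"name": "servo_tool", "arguments": {
  "travel": [
    [0,0,0.3],
    [0,0,0.3],
    [0,0,0.3]
  ],
  "twist": [0,0,0],
  "jaw": [-1,-1,-1]
}}

```text
time: 25.8
tool_pos: [0.5661, 0.1067, 0.14]
ee_rot: [3.058, -0.014, -2.155]
wrist_force: [-3.7, -1.3, 21.2]
finger_gap: 0.0258
```

```bash
python3 -c "
from h import *
tz();print(observe()['wrist_force'],observe()['ft_torque'],observe()['finger_gap'])"
```

```text
25.8 [0.5661 0.1067 0.14  ] yaw -2.1546 tool z [-0.0776  0.0349]
[-3.74967862 -1.29291463 21.16150099] [-0.07121668  1.25605993  0.04355428] 0.02576635731628991
```

Call:
{"name": "servo_tool", "arguments": {
  "travel": [
    [0,0,0.3],
    [0,0,0.3],
    [0,0,0.3],
    [0,0,0.3]
  ],
  "twist": [0,0,0,0],
  "jaw": [-1,-1,-1,-1]
}}

```text
time: 26.2
tool_pos: [0.567, 0.1085, 0.1359]
ee_rot: [3.062, -0.008, -2.154]
wrist_force: [-7.6, -1.6, 22.3]
finger_gap: 0.0258
```

```bash
python3 -c "
from h import *
tz();print(observe()['wrist_force'],observe()['ft_torque'],observe()['finger_gap'])
im=capture('scene');m=camera_model('scene')
u,v=proj(m,[.5635,.106,.15])[0];u=int(u);v=int(v)
a=cv2.resize(im[v-40:v+40,u-50:u+50],None,fx=7,fy=7,interpolation=3);cv2.imwrite('pics/s13.png',a);tz();print(observe()['wrist_force'])"
```

```text
26.2 [0.567  0.1085 0.1359] yaw -2.1544 tool z [-0.0707  0.0377]
[-7.59019537 -1.61447989 22.28515249] [-0.25780536  1.65892359  0.06801757] 0.02584677595182671
 26.25 [0.567  0.1086 0.1358] yaw -2.1543 tool z [-0.0706  0.0377]
[-5.53853625 -2.1280057  21.23667984]
```

View pics/s13.png

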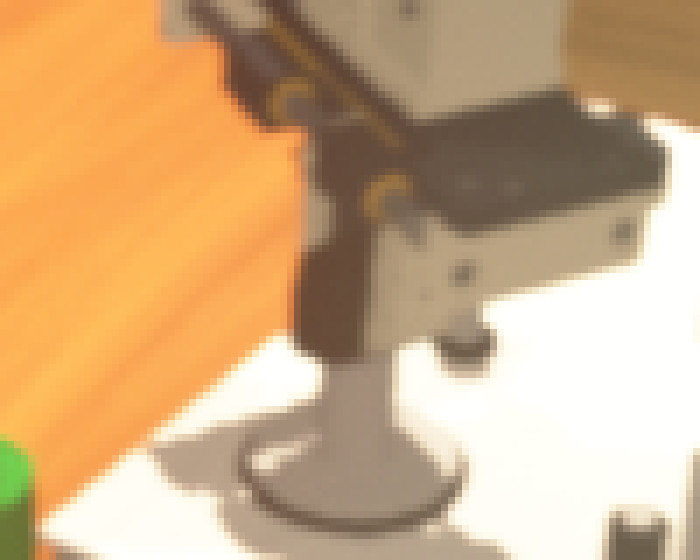

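Call:
{"name": "servo_tool", "arguments": {
  "travel": [
    [0,0,-0.1],
    [0,0,0],
    [0,0,0],
    [0,0,0],
    [0,0,0]
  ],
  "twist": [0,0,0,0,0],
  "jaw": [-1,-0.1,-0.1,-0.1,-0.1]
}}

```text
time: 26.75
tool_pos: [0.5666, 0.1087, 0.1372]
ee_rot: [3.062, -0.007, -2.154]
wrist_force: [0.4, 0.4, 0.0]
finger_gap: 0.0411
```

```bash
python3 -c "
from h import *
tz();print(observe()['wrist_force'],observe()['finger_gap']);r=Rt(tool()[1]);print((r.T@(np.array([.5645,.1065,.149])-tool()[0])*100).round(2))"
```

```text
26.75 [0.5666 0.1087 0.1372] yaw -2.1541 tool z [-0.0706  0.0379]
[0.35335162 0.4084381  0.02703302] 0.04110026280517484
[ 0.31  0.14 -1.17]
```

Call:
{"name": "servo_tool", "arguments": {
  "travel": [
    [0.25,0.1,-0.9],
    [0,0,0],
    [0,0,0],
    [0,0,0],
    [0,0,0],
    [0,0,0]
  ],
  "twist": [0,0,0,0,0,0],
  "jaw": [-0.1,-0.1,-1,-1,-1,-1]
}}

```text
time: 27.35
tool_pos: [0.5652, 0.1061, 0.1467]
ee_rot: [3.062, -0.008, -2.155]
wrist_force: [0.6, -0.1, 0.2]
finger_gap: 0.0258
```

```bash
python3 -c "
from h import *
tz();print(observe()['wrist_force'],observe()['ft_torque'],observe()['finger_gap'])"
```

```text
27.35 [0.5652 0.1061 0.1467] yaw -2.1545 tool z [-0.0704  0.0374]
[ 0.59143792 -0.08664015  0.18565762] [ 0.04092427 -0.0128076  -0.04915901] 0.025766324240180324
```

Call:
{"name": "servo_tool", "arguments": {
  "travel": [
    [0,-0.02,0.25],
    [0,-0.02,0.25],
    [0,0,0.25]
  ],
  "twist": [0,0,0],
  "jaw": [-1,-1,-1]
}}

```text
time: 27.65
tool_pos: [0.5657, 0.1064, 0.1403]
ee_rot: [3.063, -0.006, -2.155]
wrist_force: [-1.2, -2.1, 9.0]
finger_gap: 0.0258
```

```bash
python3 -c "
from h import *
tz();print(observe()['wrist_force'],observe()['ft_torque'])
im=capture('wrist');cv2.imwrite('pics/w14.png',im);tz();print(observe()['wrist_force'],observe()['ft_torque'])"
```

```text
27.65 [0.5657 0.1064 0.1403] yaw -2.1546 tool z [-0.0686  0.0378]
[-1.23661857 -2.08905322  8.95284707] [-2.43392120e-01  4.37290001e-01 -3.16184253e-04]
 27.7 [0.5657 0.1063 0.1403] yaw -2.1547 tool z [-0.0685  0.0378]
[-2.37085068 -1.2334636   8.56837627] [-0.32034243  0.5246739   0.04594175]
```

Call:
{"name": "servo_tool", "arguments": {
  "travel": [
    [0,0,0.2],
    [0,0,0.2]
  ],
  "twist": [0,0],
  "jaw": [-1,-1]
}}

```text
time: 27.9
tool_pos: [0.5661, 0.1067, 0.1394]
ee_rot: [3.065, -0.005, -2.155]
wrist_force: [-6.2, -2.4, 21.9]
finger_gap: 0.0258
```

```bash
python3 -c "
from h import *
tz();print(observe()['wrist_force'])
im=capture('scene');cv2.imwrite('pics/s15.png',im);m=camera_model('scene')
tz();print(observe()['wrist_force'])
u,v=proj(m,[.5635,.106,.15])[0];u=int(u);v=int(v)
a=cv2.resize(im[v-40:v+40,u-50:u+50],None,fx=7,fy=7,interpolation=3);cv2.imwrite('pics/s15c.png',a)
for i in range(6): capture('wrist')
tz();print(observe()['wrist_force'])"
```

```text
27.9 [0.5661 0.1067 0.1394] yaw -2.1547 tool z [-0.0662  0.0384]
[-6.23247532 -2.35802582 21.92525997]
 27.95 [0.5661 0.1067 0.1394] yaw -2.1547 tool z [-0.0661  0.0384]
[-5.90910289 -1.6577547  18.8169286 ]
 28.25 [0.5661 0.1067 0.1394] yaw -2.1547 tool z [-0.066   0.0384]
[-5.63398648 -1.97225861 19.08568428]
```

View pics/s15c.png

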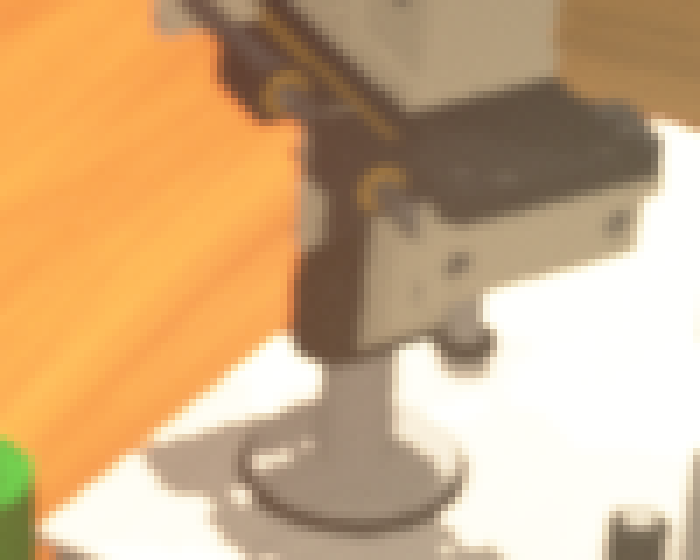

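View pics/s15.png

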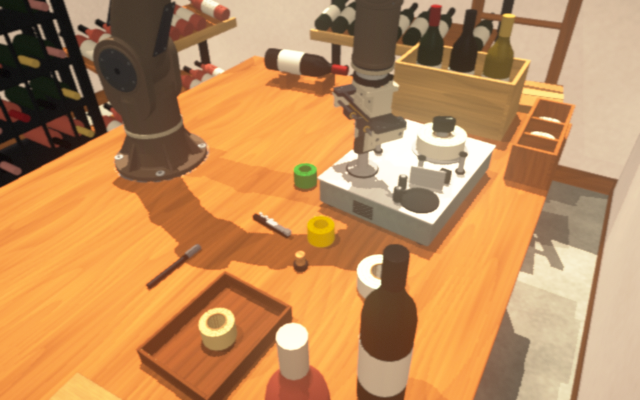

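```bash
python3 -c "
from h import *
print(finish_job());tz();print(observe()['wrist_force'])"
```

```text
the job is handed in; nothing more can be done
None
the job is handed in; nothing more can be done
```

The job is handed in, at about 28 s of the 61 s allowed; no verdict was reported. The reel stands upright near the middle of the tray. The knob is on the take-up shaft, flat to flat, and the gripper is still holding it pressed down.

**Checks that look good:**
- **Reel:** the last scene picture shows it in the tray, well away from the gripper. The stopper, corkscrew, spare roll and pen look to be where they were at the start.
- **Fit:** the knob went onto the shaft with no force until the shoulder. I let it go once, and it sat home and upright.
- **Press:** on the final grip the tool went down about 6.4 mm at about 9 N, which matches the spring fully down. About 1 mm more brought it to roughly 19–22 N, which fits the shaft being at its stop. It then held still at about 19 N for 0.3 s.

**Not ideal, or not confirmed:**
- **Tilt:** the tool leaned about 0.08 rad during the job and I could not correct it. The gripped knob may lean up to that much, against the 0.12 rad limit.
- **First press:** the fingers slipped a few millimetres down the knob. I let go, gripped higher and pressed again.
- **Shaft travel:** there is no direct reading of how far the shaft is pressed down, so the depth is judged from tool height and force. I did not measure the knob's position and flat angle on the shaft closely; they rest on the alignment I set before fitting it and on how it looks in the pictures.

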